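# Clear the trimming fixture and clamp the next camera casting

### The job

Change over the trimming fixture: swing the toggle clamp fully open, lift the finished silver casting out and lay it flat, block up, in the blue tray, then take the scraper block and wipe every brass chip off the open end of the plate into the steel chip tray (they are sharp: push them with the scraper only, never touch them with the fingers). With the plate clear, lay the raw black casting on it flat, pushed squarely up against the steel fence with its block centred under the clamp, and swing the clamp fully over centre onto the block. Put the scraper back on its black rubber pad, and leave the lens, camera and spray bottle where they are.

Things in the scene. Friction and masses are not known exactly. Their poses are not given: they have to be found in the camera images.
- fixture: Fixed aluminium plate, top 50 mm above the bench. Origin on the bench under its middle, z up. Work area x -75 to 75, y -115 to 135 mm. Along +x a steel fence (inner face x = 75, 10 mm high), along -x and at the +y end dark lips (inner faces x = -75, y = 135; 6 mm high). The -y end is open, over the chip tray. Behind the fence (x 83 to 167, |y| < 38) stands the toggle clamp, in the plane y = 0
- seat (a point): point on the plate's top, fixture axes (40, 0, 50) mm: the underside centre of a casting that touches the fence and is centred under the clamp
- chip_tray: dark steel chip tray, 176 (x) by 105 (y) mm outside, part of the fixture, its +y wall tucked 3 mm under the plate's open end. Origin under its centre on the bench, axes as the fixture's; floor 4 mm thick, walls 3 mm thick and 44 mm high (36 mm under the plate)
- clamp_handle (a joint): handle angle: 0 = fully clamped, handle upright at its stop; 1.1 = fully open, handle leant back to fixture +x. Turns about fixture y through pivot; stays where left (about 2 N at the grip). The linkage lifts the bar slowly at first, then fast (bar 0.1 rad up at handle 0.3, upright at 0.9). Dead centre is at 0.06: push on to the stop at 0 to lock (about 6 N at the grip, also to unlock)
- pivot (a point): pivot of the clamp handle, 108 mm above the bench, at fixture x = 124 mm, y = 0
- grip (a point): middle of the red handle sleeve (17 mm thick, 60 mm long, 72 mm from the pivot along the handle); pinch it here across fixture y and follow the arc. z points outward along the handle
- clamp_bar: steel hold-down bar, 16 mm wide; origin on its pivot (fixture x 105, y 0, 108 mm above the bench). Rubber-tipped spindle, 16 mm thick, 65 mm from the pivot. Clamped: bar points to fixture -x, spindle over fixture x = 40 mm, tip 84 mm above the bench. Open: it stands up, leaning back, top 190 mm above the bench, nowhere nearer the plate than fixture x = 95 mm
- done_casting: finished silver casting, 180 g: flange 70 (x) by 90 (y) by 12 mm thick with a block 30 (x) by 40 (y) mm in its middle, top of block 34 mm above the underside; brass bushes trimmed flush. Origin: centre of the underside, z up. Starts under the clamp. Lift it by the block
- out_tray: blue open tray for finished work, 155 (x) by 112 (y) by 26 mm high outside, walls 4 mm, floor 4 mm; origin under its centre on the bench, fixed
- raw_casting: raw black casting, 180 g, shaped as the finished one, plus two brass stubs (14 mm thick, 6 mm high) on the flange at its x = -24 mm, y = +-31 mm. Origin: centre of the underside. Starts flat on the bench. Either way round will do in the fixture. Lift it by the block across its y
- scraper: scraper block, 160 g: white blade block 100 (x) by 40 (y) by 14 mm high, on it an orange grip 76 (x) by 26 (y) mm reaching to 44 mm above the underside. Origin: centre of the underside, z up. Starts upright on its pad
- pad: black rubber tool pad on the bench, 150 (x) by 90 (y) by 4 mm thick, fixed; origin under its centre. The scraper starts along its x
- chip0: sharp brass chip, 13 to 16 mm across, 8 or 9 mm high, 11.5 g, origin at its underside; absent in some starts
- chip1: sharp brass chip, 13 to 16 mm across, 8 or 9 mm high, 11.5 g, origin at its underside; absent in some starts
- chip2: sharp brass chip, 13 to 16 mm across, 8 or 9 mm high, 11.5 g, origin at its underside; absent in some starts
- chip3: sharp brass chip, 13 to 16 mm across, 8 or 9 mm high, 11.5 g, origin at its underside; absent in some starts
- chip4: sharp brass chip, 13 to 16 mm across, 8 or 9 mm high, 11.5 g, origin at its underside; absent in some starts
- chip5: sharp brass chip, 13 to 16 mm across, 8 or 9 mm high, 11.5 g, origin at its underside; absent in some starts
- chip6: sharp brass chip, 13 to 16 mm across, 8 or 9 mm high, 11.5 g, origin at its underside; absent in some starts
- lens: bystander: black zoom lens standing on end, 80 mm across, 135 mm high; leave alone
- camera: bystander: camera body, 135 by 45 by 95 mm high; leave alone
- spray_bottle: bystander: blue bottle, 48 mm across, 150 mm high; leave alone

How it is judged:
By the outcome, as a careful person would: the job done as asked, in the order asked, and still so for the second after the job is handed in, with the robot touching nothing.
Of chip0, chip1, chip2, chip3, chip4, chip5, chip6 only 4 to 7 are there at a start; the rules pass over those that are not, and their reading is None.
At some moment in a run one of raw_casting, scraper may be knocked a few centimetres aside while the robot is not near it.
Once in a run the grip may slacken for a moment while it holds something.
It also fails if it takes over 208 s, if anything falls off the work surface, if the arm or the gripper's body presses on something with over 40 N, if the wrist force passes 120 N, or if a joint passes its speed limit or range.

### The arm

A 6-joint arm with a two-finger parallel gripper is mounted at the origin on the work surface. World frame = base frame: x ahead of the robot, y to its left, z up, the work surface at z = 0. Lengths are in m, angles in degrees, forces in N, time in s.
With the tool pointing down it reaches from about 0.3 to 0.75 m from the base axis. Payload 8.5 kg.
Tool frame: the origin (TCP) lies midway between the tips of the shut fingers; the grasp point (between the pads) lies 19 mm behind it; z points along the fingers, y is the line along which they close (so a half turn about z gives the same grasp; the last joint's range is limited). The gripper opens to 85 mm and grips with 20 to 120 N. Pads are 22 mm wide; open, the fingers measure 114 mm over their backs; the gripper's body (76 mm by 85 mm) begins 54 mm behind the grasp point. The pads swing forward as they close: fully open they stand 13 mm farther back than shut.
Start: joints at [54.127, 21.807, 74.336, -0, 83.858, -12.336], TCP at [0.22, 0.504, 0.231] pointing down, gripper open.
Joint ranges: [-178.18, 178.18], [-50.72, 133.34], [12.68, 142.11], [-81.47, 261.47], [9.98, 163.14], [-165.26, 165.26]. Speed limits (degrees/s): [136.94, 136.94, 180, 180, 180, 180].

### API

Orientations are given as a 3x3 rotation matrix whose columns are the frame's x, y, z axes.
In Python, from rig import observe, optics, order, spotter gives the robot as it stands.
- The arm moves only by the tool move_arm, never from a script. Its argument "series" is text: rows parted by semicolons, each of 5 numbers parted by spaces: the shift along the tool's x, y, z in cm, then the turn about the tool's z in degrees, then the opening, from -1 (shut) to 1 (fully open). A call has 1 to 8 rows; each row is the pose to reach, as a shift and turn from the pose commanded when the call began, along the tool's axes at that moment; what a row does not reach only later rows make up. A row lasts 1/8 s, in which the tool goes at most 62.5 mm and 10.7 degrees, less where a joint would pass 70% of its speed; a pose out of reach is approached as far as the arm can. A call with a gripper value outside its range is refused whole. The fingers move at their own pace and stop on an object; "force" is the grip in N (left out, the last holds). Time passes only in rows, so rows that repeat a pose let the fingers close. It gives the time, the measured TCP pose, the force, the opening and the grip force at its end, in the units of the state.
- observe(): the state, without advancing time (a new reading comes with each control period).
- optics.get_image(name): name is "side" or "top" or "wrist"; returns a dict with "pixels" (400x640x3 uint8, blue, green, red), "camera_matrix" (3x3 intrinsics, pixels), "rvec" (rotation vector, rad) and "tvec" (3), from world to camera coordinates, as OpenCV has them. Camera axes: x right, y down, z forward; pixel columns grow to the right and rows downward; lengths in m; the calibration is good to about 2 mm. A picture is of the moment at which its call begins. There is no depth.
- order.close_job(): hands the job in; it is judged then, once.
Trained networks look in the newest picture that a camera, given by its name, has taken for a name from the list of things; names that differ only in an ending like _2 or _b are one class to them, and where a whole thing is asked for, a point or a joint stands for the part that bears it (a point fixed in the world has none). Each returns a list of dicts, best first, with "score" (0 to 1); they miss things now and then, are a little off and sometimes report something else, mostly with a low value. They report only what shows in the picture. A call takes as long as a camera call.
- spotter.find_in(thing, camera): "point" ([x, y, z] in m, in world coordinates, good to about 4 mm: the middle of the surface that is visible of it).
- spotter.cut_out(thing, camera): "pixels" (400x640 bool, what is visible of it).
- spotter.mark_of(thing, camera): "point" ([x, y, z] in m, in world coordinates, good to about 4 mm: a listed point, or the origin of a listed thing).
The state is a dict: "time_s": time; "q": joint angles; "qvel": joint speeds; "joint_efforts": joint torques, N m; "position": TCP position; "tool_rot": TCP orientation; "ft_force": force on the tool from outside, world axes, zero at the start; "wrist_torque": the same for the moment, N m; "grip_width": finger opening in m; "gripper_force": force on a finger pad.
Only numpy, scipy, OpenCV 4.12 (cv2) and the standard library are available. Lean on these libraries where they do the work, as an engineer would, in place of code of your own. Each camera call takes 0.05 s, during which the arm holds its last target. There are 200 camera calls.

## Working session

There is one attempt and no reset: what is moved stays moved. The work goes in short steps, Python scripts to look and compute and a tool call to move; the robot and the scene stay as the last step left them, time stands still between calls to the robot, and variables do not carry over. Pictures are saved under pics/ and viewed, at most 17 in all, crops included, and the job is handed in when it is done.

Besides the shell and the picture viewer there is one more tool, called after "Request:" as name(argument=value, ...) on one line, values as JSON. move_arm: Moves the arm, as the interface text tells. Its arguments: {"type":"object","properties":{"series":{"type":"string"},"force":{"type":"number"}},"required":["series"]}

```bash
ls; mkdir -p pics; cat > h.py <<'E'
import numpy as np, cv2
from rig import observe, optics, order, spotter
def cam(n): 
    d=optics.get_image(n); R=cv2.Rodrigues(np.array(d['rvec'],float))[0]
    return d['pixels'],np.array(d['camera_matrix']),R,np.array(d['tvec'],float).ravel()
def ray(c,uv):
    _,K,R,t=c; d=R.T@np.linalg.inv(K)@np.array([uv[0],uv[1],1.]); return -R.T@t,d/np.linalg.norm(d)
def atz(c,uv,z):
    o,d=ray(c,uv); return o+d*(z-o[2])/d[2]
def proj(c,P):
    _,K,R,t=c; p=K@(R@np.array(P,float)+t); return p[:2]/p[2]
def tri(rs):
    A=sum(np.eye(3)-np.outer(d,d) for o,d in rs); b=sum((np.eye(3)-np.outer(d,d))@o for o,d in rs); return np.linalg.solve(A,b)
E
python3 - <<'E'
from h import *
np.set_printoptions(precision=4,suppress=True)
cs={}
for n in ['side','top','wrist']:
    cs[n]=cam(n); cv2.imwrite(f'pics/{n}0.png',cs[n][0]); print(n,-cs[n][2].T@cs[n][3])
for t in ['fixture','seat','chip_tray','pivot','grip','done_casting','out_tray','raw_casting','scraper','pad','lens','camera','spray_bottle']:
    for n in ['side','top']:
        r=spotter.mark_of(t,n)
        print(t,n,[(np.array(x['point']),round(x['score'],2)) for x in r[:2]])
s=observe();print(s['time_s'],s['position'],s['tool_rot'],s['grip_width'])
E
```

```text
pics
side [ 0.2633 -0.8687  0.75  ]
top [0.4971 0.0278 1.166 ]
wrist [0.1537 0.534  0.3727]
fixture side [(array([ 0.4893, -0.0379,  0.0005]), 0.62), (array([0.4809, 0.3742, 0.0022]), 0.17)]
fixture top [(array([ 0.4881, -0.0335,  0.0029]), 0.98), (array([0.4802, 0.3743, 0.0019]), 0.36)]
seat side [(array([ 0.5282, -0.0316,  0.0483]), 0.63)]
seat top [(array([ 0.5316, -0.0327,  0.0499]), 0.77)]
chip_tray side [(array([ 0.5088, -0.1976,  0.0006]), 0.76), (array([0.7168, 0.2322, 0.0023]), 0.56)]
chip_tray top [(array([0.4813, 0.3712, 0.001 ]), 0.69), (array([ 0.5077, -0.2007, -0.0026]), 0.58)]
pivot side [(array([ 0.6117, -0.0217,  0.1072]), 0.67)]
pivot top [(array([ 0.6179, -0.0286,  0.1083]), 0.52), (array([ 0.4567, -0.1361,  0.0513]), 0.45)]
grip side [(array([ 0.6143, -0.0243,  0.1802]), 0.52)]
grip top [(array([ 0.6093, -0.0253,  0.1777]), 0.54), (array([0.4837, 0.3699, 0.0008]), 0.34)]
done_casting side [(array([ 0.5272, -0.0292,  0.0468]), 0.61), (array([ 0.4818, -0.3777, -0.0004]), 0.48)]
done_casting top [(array([ 0.5269, -0.034 ,  0.0466]), 0.74), (array([0.5019, 0.037 , 0.0
[... 576 characters left out ...]
015]), 0.73), (array([ 0.4632, -0.0824,  0.0506]), 0.65)]
lens side [(array([0.7148, 0.231 , 0.0011]), 0.92), (array([ 0.5892, -0.0282,  0.1107]), 0.34)]
lens top [(array([0.7139, 0.2335, 0.0005]), 0.91), (array([0.4303, 0.0254, 0.0485]), 0.72)]
camera side [(array([ 0.6978, -0.2725,  0.0002]), 0.72)]
camera top [(array([ 0.6954, -0.2755, -0.0005]), 0.88), (array([ 0.6111, -0.0241,  0.1807]), 0.16)]
spray_bottle side [(array([ 0.6654,  0.3899, -0.0007]), 0.8), (array([ 0.5065, -0.1982, -0.0016]), 0.61)]
spray_bottle top [(array([ 0.664 ,  0.3837, -0.0019]), 0.82)]
1.45 [0.2196 0.5042 0.2313] [[-0.9168  0.3993 -0.0001]
 [ 0.3993  0.9168 -0.    ]
 [ 0.     -0.     -1.    ]] 0.08549464187341801
```

View pics/top0.png

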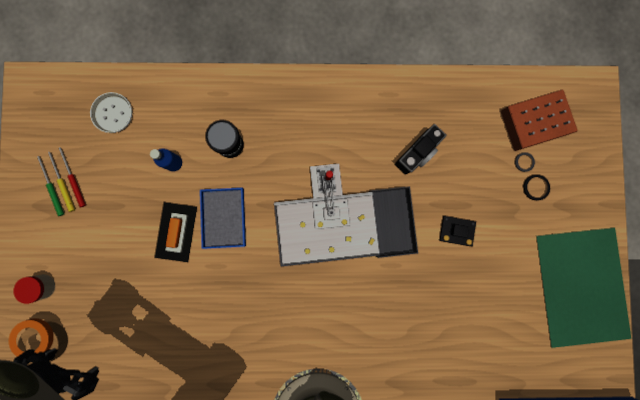

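View pics/side0.png

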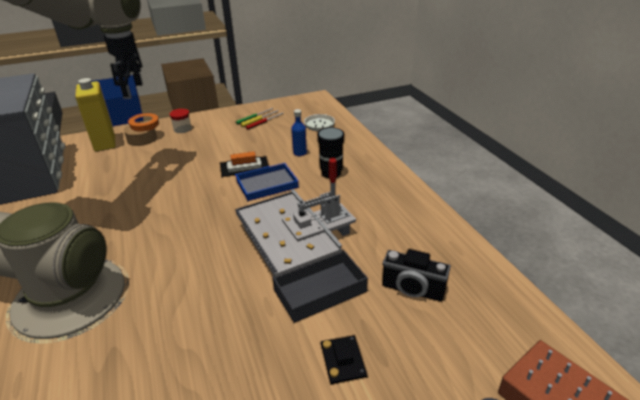

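The pictures show: seven chips on the plate (top, about x 303–372, y 218–251). The fixture is yawed about 6°, with the raw casting at (458,231), scraper at (175,232) and blue tray at (223,217). The way to the fixture is clear, so I'm moving above it.

Request:
move_arm(series="-5 -3 -3 -8 1; -10 -6 -6 -16 1; -16 -9 -8 -24 1; -22 -12 -10 -30 1; -27 -15.5 -10 -30 1; -32 -18.5 -10 -30 1; -37 -21 -10 -30 1; -42 -24 -10 -30 1")

```text
time_s: 2.45
position: [0.5077, 0.1176, 0.3315]
tool_rot: [[-0.994, -0.112, 0.0], [-0.112, 0.994, 0.0], [-0.0, 0.0, -1.0]]
ft_force: [0.4, 0.6, 0.1]
grip_width: 0.0857
gripper_force: 0.0
```

```bash
cat >> h.py <<'E'
def go(x,y,z,yaw,s=None):
    """world TCP target, yaw = world angle of tool y (deg)-> shift cm, turn"""
    s=s or observe(); R=np.array(s['tool_rot']); d=R.T@(np.array([x,y,z])-s['position'])*100
    a=np.degrees(np.arctan2(R[1,1],R[0,1])); t=-((yaw-a+90)%180-90)
    print('go',np.round(d,2),'turn',round(t,1),'t',round(s['time_s'],1),'pos',np.round(s['position'],4),'yaw',round(a,2),'w',round(s['grip_width'],4),'q6',round(s['q'][5],0))
E
python3 -c "
from h import *
go(.56,-.03,.33,96.2)"
```

```text
go [ -3.54 -15.25   0.15] turn 0.3 t 2.5 pos [0.5077 0.1176 0.3315] yaw 96.46 w 0.0857 q6 -96.0
```

Request:
move_arm(series="-1 -4 0 0 1; -2 -8 0 0 1; -3 -12 0 0 1; -3.5 -15 0 0 1; -3.5 -15 0 0 1; -3.5 -15 0 0 1")

```text
time_s: 3.2
position: [0.5582, -0.0251, 0.3314]
tool_rot: [[-0.994, -0.113, -0.0], [-0.113, 0.994, 0.0], [0.0, 0.0, -1.0]]
ft_force: [-0.2, 0.4, 0.1]
grip_width: 0.0847
gripper_force: 0.0
```

```bash
python3 - <<'E'
from h import *
np.set_printoptions(precision=4,suppress=True)
w=cam('wrist'); cv2.imwrite('pics/w1.png',w[0]); print(-w[2].T@w[3]); print(w[1])
for t in ['seat','pivot','grip','done_casting','fixture']:
    print(t,[(np.array(x['point']),round(x['score'],2)) for x in spotter.mark_of(t,'wrist')[:2]])
f=np.array([.489,-.035,0]);a=np.radians(6.2);
for p in [(75,135,50),(75,-115,50),(-75,135,50),(-75,-115,50),(75,0,60),(40,0,84)]:
    P=f+np.array([np.cos(a)*p[0]-np.sin(a)*p[1],np.sin(a)*p[0]+np.cos(a)*p[1],p[2]])/[1e3]*1
    print(p,proj(w,f+(np.array([np.cos(a)*p[0]-np.sin(a)*p[1],np.sin(a)*p[0]+np.cos(a)*p[1],p[2]])/1e3)))
E
```

```text
[ 0.4868 -0.032   0.4733]
[[276.9593   0.     316.9266]
 [  0.     276.9593 200.0063]
 [  0.       0.       1.    ]]
seat []
pivot [(array([ 0.6116, -0.0217,  0.1056]), 0.57)]
grip [(array([ 0.6162, -0.0221,  0.1813]), 0.64)]
done_casting []
fixture [(array([ 0.4915, -0.0379, -0.0016]), 0.63)]
(75, 135, 50) [401.8162 171.1293]
(75, -115, 50) [239.9784 170.3845]
(-75, 135, 50) [411.602   64.6603]
(-75, -115, 50) [232.075   63.7026]
(75, 0, 60) [314.4161 171.9167]
(40, 0, 84) [314.3318 150.2266]
```

View pics/w1.png

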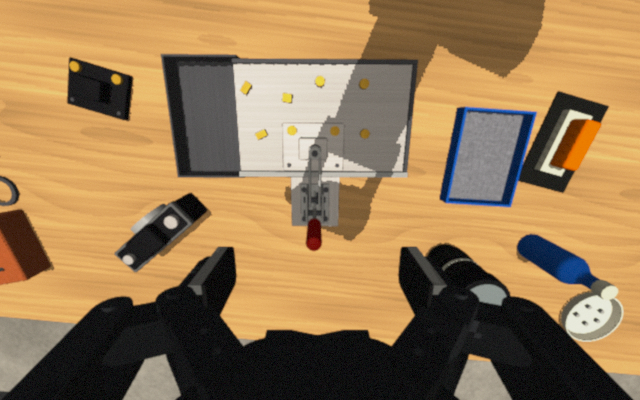

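```bash
cat >> h.py <<'E'
F0=np.array([.490,-.0367]);YAW=6.2
def fx(x,y,z,f=None,yaw=None):
    f=F0 if f is None else f; a=np.radians(YAW if yaw is None else yaw)
    return np.array([f[0]+(np.cos(a)*x-np.sin(a)*y)/1e3,f[1]+(np.sin(a)*x+np.cos(a)*y)/1e3,z/1e3])
def infx(P):
    a=np.radians(YAW); d=np.array(P[:2])-F0; return np.array([np.cos(a)*d[0]+np.sin(a)*d[1],-np.sin(a)*d[0]+np.cos(a)*d[1]])*1e3
E
python3 - <<'E'
from h import *
np.set_printoptions(precision=4,suppress=True)
w=cam('wrist'); img=cv2.GaussianBlur(w[0],(3,3),0).astype(float); g=img.mean(2)
def edge(a,b):  # along predicted line a->b (world), search normal +-6px
    out=[]
    for s in np.linspace(.05,.95,60):
        P=a+(b-a)*s; p=proj(w,P); q=proj(w,a+(b-a)*(s+.01)); t=(q-p)/np.linalg.norm(q-p); n=np.array([-t[1],t[0]])
        ks=np.arange(-7,7.01,.25); pts=(p+ks[:,None]*n).astype(np.float32)
        v=cv2.remap(g.astype(np.float32),pts[:,0].reshape(1,-1),pts[:,1].reshape(1,-1),1).ravel()
        d=np.abs(np.gradient(v)); k=d.argmax()
        if d[k]>2: out.append(atz(w,p+ks[k]*n,P[2])[:2])
    o=np.array(out); 
    vx,vy,x0,y0=cv2.fitLine(o.astype(np.float32),cv2.DIST_HUBER,0,.001,.001).ravel()
    r=(o-[x0,y0])@[-vy,vx]; return np.degrees(np.arctan2(vy,vx))%180,infx((x0,y0)),len(o),np.median(abs(r))*1e3
print('lip -x',edge(fx(-75,-110,50),fx(-75,130,50)))
print('open',edge(fx(-70,-115,50),fx(70,-115,50)))
print('lip +y',edge(fx(-70,135,50),fx(70,135,50)))
print('fence',edge(fx(75,-110,50),fx(75,-45,50)))
# chips and raw
r=spotter.find_in('chip0','wrist')
for x in r: print(infx(x['point']),x['point'],round(x['score'],2))
go(*(fx(124,0,180+19)),96.2)
E
```

```text
lip -x (np.float32(96.48445), array([-76.5542,   5.5919]), 60, np.float64(0.18560062802375346))
open (np.float32(6.0422378), array([   9.0064, -112.7079]), 60, np.float64(0.263884691644918))
lip +y (np.float32(0.9435016), array([ 17.0558, 139.8884]), 60, np.float64(1.4878713794910186))
fence (np.float32(96.20055), array([ 72.6597, -61.5327]), 60, np.float64(5.237217492561453e-06))
[-45.6332  68.831 ] [0.4372, 0.0268, 0.0595] 0.63
[ 20.6917 -79.902 ] [0.5192, -0.1139, 0.0627] 0.61
[-43.1727 -92.78  ] [0.4571, -0.1336, 0.0586] 0.49
go [-5.48 -0.42 13.24] turn 0.3 t 3.6 pos [ 0.5583 -0.0253  0.3314] yaw 96.49 w 0.0854 q6 -111.0
```

Request:
move_arm(series="-3 -0.2 2 0 1; -5.5 -0.5 5 0 1; -5.5 -0.5 10 0 1; -5.5 -0.5 14 0 1; -5.5 -0.5 17 0 1; -5.5 -0.5 17 0 1; -5.5 -0.5 17 0 0; -5.5 -0.5 17 0 -0.4", force=25)

```text
time_s: 4.6
position: [0.6142, -0.0245, 0.163]
tool_rot: [[-0.994, -0.113, 0.003], [-0.113, 0.994, -0.001], [-0.003, -0.001, -1.0]]
ft_force: [0.1, -0.0, 0.3]
grip_width: 0.0518
gripper_force: 0.0
```

Request:
move_arm(series="0 0 0 0 -0.8; 0 0 0 0 -1; 0 0 0 0 -1; 0 0 0 0 -1; 0 0 0 0 -1")

```text
time_s: 5.22
position: [0.6135, -0.0227, 0.1621]
tool_rot: [[-0.994, -0.114, 0.001], [-0.114, 0.994, 0.003], [-0.001, 0.003, -1.0]]
ft_force: [-1.5, 8.1, 4.8]
grip_width: 0.0164
gripper_force: 25.8
```

```bash
sed -i 's/^F0=.*/F0=np.array([.489,-.0355]);YAW=6.3/' h.py; python3 - <<'E'
from h import *
import math
r=72
go(*fx(124,0,161),96.3)
for h in [0,.1,.25,.4,.55,.7,.85,1.0,1.1,1.15]: print(h, -round(r*math.sin(h)/10,2), 0, round(r*(1-math.cos(h))/10,2))
print(observe()['gripper_force'])
E
```

```text
go [0.12 0.1  0.11] turn 0.2 t 5.2 pos [ 0.6135 -0.0227  0.1621] yaw 96.52 w 0.0164 q6 -110.0
0 -0.0 0 0.0
0.1 -0.72 0 0.04
0.25 -1.78 0 0.22
0.4 -2.8 0 0.57
0.55 -3.76 0 1.06
0.7 -4.64 0 1.69
0.85 -5.41 0 2.45
1.0 -6.06 0 3.31
1.1 -6.42 0 3.93
1.15 -6.57 0 4.26
25.765972137451172
```

Request:
move_arm(series="-0.3 0.2 0 0 -1; -0.7 0.2 0.05 0 -1; -1.2 0.2 0.1 0 -1; -1.8 0.2 0.2 0 -1; -2.3 0.2 0.4 0 -1; -2.8 0.2 0.6 0 -1; -3.3 0.2 0.8 0 -1; -3.8 0.2 1.1 0 -1")

```text
time_s: 6.22
position: [0.6517, -0.0184, 0.1505]
tool_rot: [[-0.994, -0.112, 0.001], [-0.112, 0.994, -0.0], [-0.001, -0.001, -1.0]]
ft_force: [-2.7, -1.8, 5.2]
grip_width: 0.0163
gripper_force: 24.4
```

Request:
move_arm(series="-0.4 0 0.3 0 -1; -0.8 0 0.6 0 -1; -1.2 0 1.0 0 -1; -1.6 0 1.3 0 -1; -2.0 0 1.8 0 -1; -2.3 0 2.2 0 -1; -2.6 0 2.7 0 -1; -2.8 0 3.1 0 -1")

```text
time_s: 7.22
position: [0.6804, -0.0153, 0.1197]
tool_rot: [[-0.994, -0.112, 0.004], [-0.112, 0.994, -0.001], [-0.004, -0.001, -1.0]]
ft_force: [2.5, -3.6, 6.2]
grip_width: 0.0161
gripper_force: 24.6
```

Request:
move_arm(series="0 0 0 0 -1; 0 0 0 0 -1")

```text
time_s: 7.48
position: [0.6803, -0.0153, 0.1196]
tool_rot: [[-0.994, -0.112, 0.004], [-0.112, 0.994, -0.001], [-0.004, -0.001, -1.0]]
ft_force: [4.8, -1.5, 3.0]
grip_width: 0.0164
gripper_force: 24.4
```

```bash
python3 - <<'E'
from h import *
go(*fx(124+64,0,122),96.3)
s=observe();print(s['ft_force'],s['gripper_force'],s['q'])
E
```

```text
go [ 0.43  0.09 -0.24] turn 0.2 t 7.5 pos [ 0.6803 -0.0153  0.1196] yaw 96.45 w 0.0164 q6 -108.0
[ 4.82140944 -1.50190378  3.0205378 ] 24.42097306251526 [-1.12365744e+01  3.97584938e+01  6.08681429e+01  1.20341144e-02
  7.91657040e+01 -1.07692880e+02]
```

Request:
move_arm(series="0 0 0 0 0; 0 0 0 0 1; 0 0 0 0 1; 0 0 0 0 1; 0 0 -4 0 1; 0 0 -9 0 1; 0 0 -13 0 1; 0 0 -16 0 1")

```text
time_s: 8.48
position: [0.6789, -0.015, 0.2815]
tool_rot: [[-0.994, -0.113, 0.002], [-0.113, 0.994, -0.0], [-0.002, -0.001, -1.0]]
ft_force: [0.3, -0.7, 0.3]
grip_width: 0.0851
gripper_force: 0.0
```

Request:
move_arm(series="4 0 0 0 1; 9 0 0 0 1; 13 0 0 0 1; 14.5 0 0 0 1; 14.5 0 0 0 1; 14.5 0 0 0 1")

```text
time_s: 9.22
position: [0.5355, -0.0313, 0.2793]
tool_rot: [[-0.994, -0.113, 0.0], [-0.113, 0.994, 0.0], [-0.0, 0.0, -1.0]]
ft_force: [-0.0, 0.2, -0.3]
grip_width: 0.0854
gripper_force: 0.0
```

```bash
python3 - <<'E'
from h import *
np.set_printoptions(precision=4,suppress=True)
w=cam('wrist'); cv2.imwrite('pics/w2.png',w[0])
for n in ['wrist','top','side']:
    for t in ['done_casting','grip']: print(t,n,[(np.array(x['point']),round(x['score'],2)) for x in spotter.mark_of(t,n)[:1]])
go(*fx(40,0,63),96.3)
for p in [(40,0,84),(25,20,84),(25,-20,84),(55,20,84),(55,-20,84)]: print(p,proj(w,fx(*p)))
E
```

```text
done_casting wrist [(array([ 0.5304, -0.0329,  0.0506]), 0.75)]
grip wrist [(array([ 0.6725, -0.016 ,  0.1517]), 0.87)]
done_casting top [(array([ 0.5269, -0.034 ,  0.0466]), 0.74)]
grip top [(array([ 0.6093, -0.0253,  0.1777]), 0.54)]
done_casting side [(array([ 0.5272, -0.0292,  0.0468]), 0.61)]
grip side [(array([ 0.6143, -0.0243,  0.1802]), 0.52)]
go [ 0.62  0.09 21.61] turn 0.2 t 9.6 pos [ 0.5351 -0.0313  0.2791] yaw 96.47 w 0.0855 q6 -112.0
(40, 0, 84) [316.6843 173.7621]
(25, 20, 84) [333.1219 161.6707]
(25, -20, 84) [300.3074 161.5804]
(55, 20, 84) [332.6598 185.6452]
(55, -20, 84) [300.6454 185.5602]
```

View pics/w2.png

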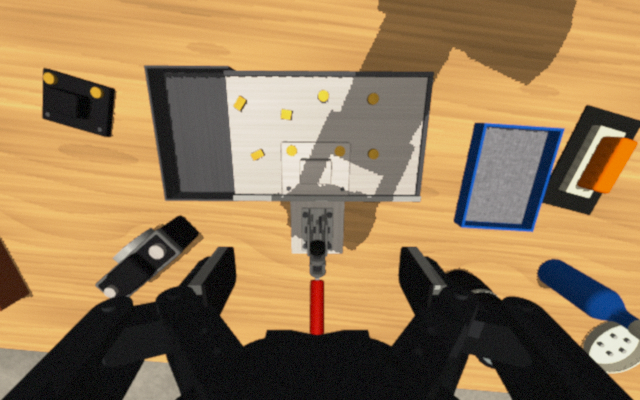

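```bash
python3 - <<'E'
from h import *
np.set_printoptions(precision=4,suppress=True)
import math
for n in ['side','top']:
    c=cam(n); print(n,[(np.array(x['point']),round(x['score'],2)) for x in spotter.mark_of('grip',n)[:1]])
    b,g,r=[c[0][...,i].astype(int) for i in range(3)]
    m=(r>90)&(g<50)&(b<50); yy,xx=np.nonzero(m)
    p0=proj(c,fx(185,0,140)); k=(abs(xx-p0[0])<35)&(abs(yy-p0[1])<35); xx,yy=xx[k],yy[k]
    print(k.sum(),xx.min(),xx.max(),yy.min(),yy.max(),xx.mean(),yy.mean())
    for h in [.8,.9,1.0,1.1]:
        e=[proj(c,fx(124+q*math.sin(h),0,108+q*math.cos(h))) for q in (42,72,102)]; print(h,*e)
E
```

```text
side [(array([ 0.6721, -0.0134,  0.1465]), 0.58)]
103 346 363 167 184 354.7281553398058 175.02912621359224
0.8 [342.9548 181.9972] [350.8022 172.1753] [358.7011 162.2891]
0.9 [343.9514 182.7794] [352.4788 173.5612] [361.0305 164.3167]
1.0 [344.8241 183.686 ] [353.9368 175.1553] [363.0419 166.6317]
1.1 [345.5652 184.7071] [355.1645 176.9391] [364.7211 169.2057]
top [(array([ 0.6689, -0.0154,  0.1465]), 0.43)]
118 322 329 140 163 325.56779661016947 150.17796610169492
0.8 [325.5707 164.6882] [324.9195 154.4259] [324.243  143.7635]
0.9 [325.381  163.7358] [324.5925 152.823 ] [323.7773 141.5397]
1.0 [325.2033 162.9392] [324.2883 151.5029] [323.3472 139.7391]
1.1 [325.0395 162.3054] [324.01   150.4753] [322.9566 138.3715]
```

```bash
python3 - <<'E'
from h import *
import math
for n in ['side','top']:
    c=cam(n)
    b,g,r=[c[0][...,i].astype(int) for i in range(3)]
    m=(r>70)&(r>2*g)&(r>2*b); yy,xx=np.nonzero(m)
    p0=proj(c,fx(185,0,140)); k=(abs(xx-p0[0])<30)&(abs(yy-p0[1])<30); P=np.c_[xx[k],yy[k]].astype(float)
    d=np.linalg.svd(P-P.mean(0))[2][0]; print(n,len(P),P.mean(0),np.degrees(np.arctan(d[1]/d[0])))
    for h in [.8,.9,1.0,1.1,1.2]:
        e=[proj(c,fx(124+q*math.sin(h),0,108+q*math.cos(h))) for q in (42,102)]; e=e[1]-e[0]; print(h,np.degrees(np.arctan(e[1]/e[0])),np.linalg.norm(e))
E
```

```text
side 124 [354.37903226 174.82258065] -44.091015954886316
0.8 -51.375858071164515 25.22604297629752
0.9 -47.22930934259563 25.150867614152723
1.0 -43.11086796262132 24.954728794757546
1.1 -38.98059172410496 24.642354172298663
1.2 -34.79832839077741 24.221286717930546
top 141 [325.07801418 150.41843972] 84.91317494297374
0.8 86.36953057000358 20.966827189649095
0.9 85.86756482966321 22.253904372655658
1.0 85.42575364954652 23.27424901831523
1.1 85.02643016834749 24.02435541797515
1.2 84.6567500574069 24.504968356957633
```

Request:
move_arm(series="-5 0.1 0 0 -1; -10 0.1 0 0 -1; -15 0.1 0 0 -1; -15.1 0.1 3 0 -1; -15.1 0.1 6 0 -1; -15.1 0.1 9 0 -1; -15.1 0.1 10.4 0 -1; -15.1 0.1 10.4 0 -1")

```text
time_s: 10.88
position: [0.6847, -0.0133, 0.1749]
tool_rot: [[-0.994, -0.113, -0.001], [-0.113, 0.994, 0.0], [0.001, 0.0, -1.0]]
ft_force: [0.2, 0.0, 0.6]
grip_width: 0.0001
gripper_force: 0.0
```

Request:
move_arm(series="0 0 0.3 0 -1; 0 0 0.6 0 -1; 0 0 0.9 0 -1; 0 0 1.2 0 -1; 0 0 1.4 0 -1; 0 0 1.6 0 -1; 0 0 1.8 0 -1; 0 0 1.8 0 -1")

```text
time_s: 11.88
position: [0.685, -0.0134, 0.1581]
tool_rot: [[-0.994, -0.113, 0.001], [-0.113, 0.994, -0.0], [-0.001, -0.0, -1.0]]
ft_force: [-0.6, -1.1, 4.8]
grip_width: 0.0
gripper_force: 2.4
```

```bash
python3 - <<'E'
from h import *
s=observe();print(s['ft_force']);go(*fx(197,0,155),96.3)
E
```

```text
[-0.63929529 -1.11763392  4.808501  ]
go [ 0.02 -0.05  0.31] turn 0.2 t 11.9 pos [ 0.685  -0.0134  0.1581] yaw 96.47 w 0.0 q6 -107.0
```

Request:
move_arm(series="0 0 0.2 0 -1; 0 0 0.3 0 -1; 0 0 0.4 0 -1; 0 0 0.4 0 -1")

```text
time_s: 12.38
position: [0.6854, -0.0135, 0.1572]
tool_rot: [[-0.994, -0.113, 0.005], [-0.113, 0.994, -0.001], [-0.005, -0.002, -1.0]]
ft_force: [-6.4, 0.7, 20.0]
grip_width: 0.0003
gripper_force: 10.4
```

Request:
move_arm(series="0 0 0.2 0 -1; 0 0 0.3 0 -1; 0 0 0.4 0 -1; 0 0 0.4 0 -1")

```text
time_s: 12.88
position: [0.6857, -0.0136, 0.1566]
tool_rot: [[-0.994, -0.113, 0.009], [-0.113, 0.994, -0.002], [-0.008, -0.003, -1.0]]
ft_force: [-13.0, 0.6, 36.3]
grip_width: 0.0001
gripper_force: 19.1
```

Request:
move_arm(series="0 0 -3 0 -1; 0 0 -8 0 -1; 0 0 -12 0 0; 4 0 -13 0 1; 9 0 -13 0 1; 13 0 -13 0 1; 15.5 0 -13 0 1; 15.7 0 -13 0 1")

```text
time_s: 13.88
position: [0.5278, -0.031, 0.2798]
tool_rot: [[-0.994, -0.112, 0.0], [-0.112, 0.994, -0.0], [-0.0, -0.0, -1.0]]
ft_force: [-0.3, -0.2, 0.6]
grip_width: 0.0852
gripper_force: 0.0
```

```bash
python3 - <<'E'
from h import *
go(*fx(40,0,63),96.3)
E
```

```text
go [-8.000e-02 -1.000e-02  2.168e+01] turn 0.1 t 13.9 pos [ 0.5278 -0.031   0.2798] yaw 96.43 w 0.0852 q6 -113.0
```

Request:
move_arm(series="0 0 6 0 1; 0 0 12 0 1; 0 0 17 0 1; 0 0 20 0 1; 0 0 21.7 0 1; 0 0 21.7 0 1; 0 0 21.7 0 0; 0 0 21.7 0 -1", force=60)

```text
time_s: 14.88
position: [0.5294, -0.0311, 0.0631]
tool_rot: [[-0.994, -0.113, 0.002], [-0.113, 0.994, -0.0], [-0.002, -0.001, -1.0]]
ft_force: [-0.4, -0.4, -0.1]
grip_width: 0.0517
gripper_force: 0.0
```

Request:
move_arm(series="0 0 0 0 -1; 0 0 0 0 -1; 0 0 0 0 -1; 0 0 0 0 -1")

```text
time_s: 15.38
position: [0.5294, -0.0312, 0.0634]
tool_rot: [[-0.994, -0.113, 0.002], [-0.113, 0.994, -0.001], [-0.002, -0.001, -1.0]]
ft_force: [-0.1, -0.6, 5.6]
grip_width: 0.0387
gripper_force: 61.9
```

Request:
move_arm(series="0 0 -0.5 0 -1; 0 0 -1.5 0 -1; 0 0 -3 0 -1; 0 0 -5 0 -1; 0.5 0 -8 0 -1; 2 0 -11 0 -1")

```text
time_s: 16.12
position: [0.5089, -0.0333, 0.1741]
tool_rot: [[-0.994, -0.113, 0.001], [-0.113, 0.994, -0.0], [-0.001, -0.0, -1.0]]
ft_force: [0.6, 0.2, -2.8]
grip_width: 0.0391
gripper_force: 60.9
```

```bash
python3 - <<'E'
from h import *
np.set_printoptions(precision=4,suppress=True)
s=observe();print(s['ft_force'],s['gripper_force'])
c=cam('top')
m=spotter.cut_out('out_tray','top')[0]['pixels']; yy,xx=np.nonzero(m); pts=np.array([atz(c,(x,y),.026)[:2] for x,y in zip(xx,yy)]).astype(np.float32)
print(cv2.minAreaRect(pts*1000))
c=cam('wrist'); cv2.imwrite('pics/w3.png',c[0])
print([(x['point'],x['score']) for x in spotter.mark_of('out_tray','wrist')[:1]])
go(.5165,.249,.25,96.3)
E
```

```text
[ 0.6118  0.2174 -2.7928] 60.92384576797485
((518.1581420898438, 250.02227783203125), (158.23985290527344, 115.58032989501953), 1.7401257753372192)
[([0.5063, -0.2013, -0.0034], 0.68)]
go [-3.93 27.96 -7.74] turn 0.2 t 16.3 pos [ 0.5089 -0.0333  0.1727] yaw 96.45 w 0.0384 q6 -114.0
```

View pics/w3.png

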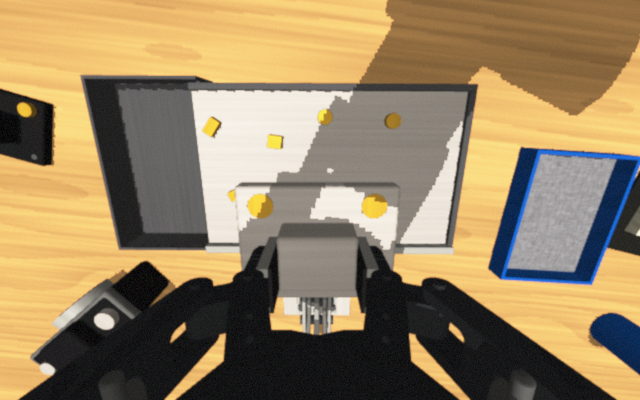

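```bash
python3 - <<'E'
from h import *
go(.5175,.2495,.018,91.7)
E
```

```text
go [-4.01 28.01 15.46] turn 4.8 t 16.3 pos [ 0.5089 -0.0333  0.1727] yaw 96.45 w 0.0384 q6 -114.0
```

Request:
move_arm(series="0 4 0 0 -1; -1 9 0 1 -1; -2 14 0 2 -1; -3 19 0 3 -1; -4 24 0 4 -1; -4 27 0 4.8 -1; -4 28 0 4.8 -1; -4 28 2 4.8 -1")

```text
time_s: 17.32
position: [0.5176, 0.2499, 0.1522]
tool_rot: [[-1.0, -0.03, 0.001], [-0.03, 1.0, 0.0], [-0.001, 0.0, -1.0]]
ft_force: [-0.2, -0.5, -3.0]
grip_width: 0.0386
gripper_force: 61.3
```

Request:
move_arm(series="0 0 3 0 -1; 0 0 6 0 -1; 0 0 8 0 -1; 0 0 10 0 -1; 0 0 10 0 -1")

```text
time_s: 17.95
position: [0.5164, 0.2485, 0.0506]
tool_rot: [[-1.0, -0.028, -0.004], [-0.028, 1.0, -0.001], [0.004, -0.001, -1.0]]
ft_force: [0.5, 0.5, -2.2]
grip_width: 0.039
gripper_force: 61.1
```

```bash
python3 - <<'E'
from h import *
np.set_printoptions(precision=4,suppress=True)
c=cam('wrist'); cv2.imwrite('pics/w4.png',c[0]); print(observe()['ft_force'])
print([(x['point'],x['score']) for x in spotter.mark_of('out_tray','wrist')[:1]])
go(.5175,.2495,.018,91.7)
E
```

```text
[ 0.1782 -0.5146 -2.3546]
[]
go [-0.    0.05  3.45] turn -0.1 t 18.1 pos [0.5175 0.249  0.0525] yaw 91.64 w 0.0388 q6 -78.0
```

View pics/w4.png

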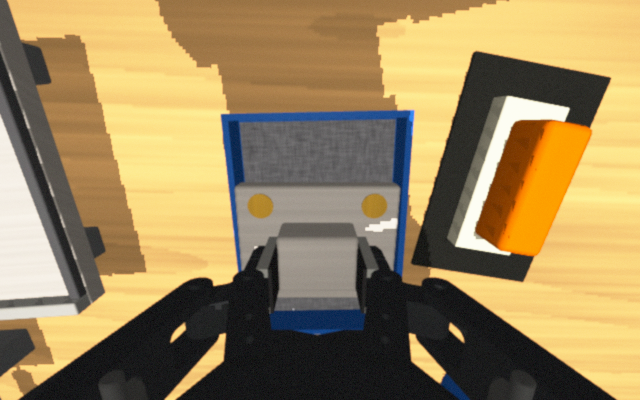

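Casting centred over the tray. I'll lower it and release.

Request:
move_arm(series="0 0 1.5 0 -1; 0 0 2.5 0 -1; 0 0 3.1 0 -1; 0 0 3.4 0 -1; 0 0 3.4 0 -1; 0 0 3.4 0 -0.3; 0 0 3.4 0 0.3; 0 0 3.4 0 0.3")

```text
time_s: 19.05
position: [0.5174, 0.2495, 0.0187]
tool_rot: [[-1.0, -0.029, 0.001], [-0.029, 1.0, 0.0], [-0.001, 0.0, -1.0]]
ft_force: [-0.2, 0.6, -0.3]
grip_width: 0.0557
gripper_force: 0.0
```

Request:
move_arm(series="0 0 0 0 0.3; 0 0 0 0 0.3; 0 0 -1 0 0.3; 0 0 -3 0 0.3; 0 0 -7 0 1; 0 0 -12 0 1; 1 4 -16 0 1; 2 8 -20 0 1")

```text
time_s: 20.05
position: [0.4944, 0.3294, 0.2207]
tool_rot: [[-1.0, -0.028, 0.001], [-0.028, 1.0, 0.0], [-0.001, 0.0, -1.0]]
ft_force: [-0.1, 1.2, -0.2]
grip_width: 0.0853
gripper_force: 0.0
```

```bash
python3 - <<'E'
from h import *
np.set_printoptions(precision=4,suppress=True)
ws=cam('wrist'); ct=cam('top')
def blob(c,f,z,near):
    h=cv2.cvtColor(c[0],cv2.COLOR_BGR2HSV); m=f(h).astype(np.uint8)
    n,l,st,ce=cv2.connectedComponentsWithStats(m)
    p=proj(c,near); k=[i for i in range(1,n) if st[i,4]>30]; i=min(k,key=lambda i:np.linalg.norm(ce[i]-p))
    yy,xx=np.nonzero(l==i); P=np.array([atz(c,(x,y),z)[:2] for x,y in zip(xx,yy)])*1e3
    return cv2.minAreaRect(P.astype(np.float32))
org=lambda h:(h[...,0]>5)&(h[...,0]<16)&(h[...,1]>200)&(h[...,2]>100)
for n,c in [('wrist',ws),('top',ct)]:
    print(n,'orange',blob(c,org,.048,(.48,.372,.045)))
    for t in ['scraper','pad','done_casting']:
        print(t,n,[(np.array(x['point']),round(x['score'],2)) for x in spotter.mark_of(t,n)[:1]])
cv2.imwrite('pics/w5.png',ws[0]); go(.481,.371,.25,0)
E
```

```text
wrist orange ((478.5743103027344, 371.0880126953125), (25.676897048950195, 73.13945007324219), 81.82344055175781)
scraper wrist [(array([0.4782, 0.3742, 0.0021]), 0.68)]
pad wrist [(array([0.4818, 0.3747, 0.0015]), 0.8)]
done_casting wrist [(array([0.5198, 0.2499, 0.0061]), 0.83)]
top orange ((461.930419921875, 372.84442138671875), (21.45277214050293, 35.58807373046875), 67.75579071044922)
scraper top [(array([0.4797, 0.3744, 0.0015]), 0.77)]
pad top [(array([0.4791, 0.3758, 0.002 ]), 0.84)]
done_casting top [(array([0.5151, 0.2499, 0.0035]), 0.64)]
go [ 1.27  4.35 -3.27] turn -88.4 t 20.4 pos [0.4948 0.3279 0.2173] yaw 91.6 w 0.0855 q6 -69.0
```

View pics/w5.png

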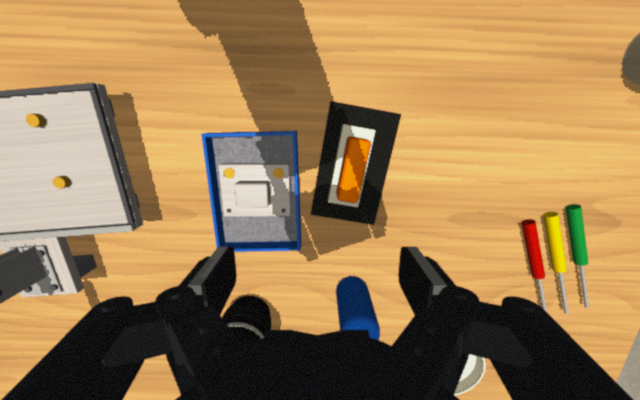

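```bash
python3 - <<'E'
from h import *
go(.479,.372,.024,81.8)
E
```

```text
go [ 1.42  4.47 19.33] turn 9.8 t 20.4 pos [0.4948 0.3279 0.2173] yaw 91.6 w 0.0855 q6 -69.0
```

Request:
move_arm(series="1 3 2 5 0.5; 1.4 4.5 6 9.8 0.5; 1.4 4.5 11 9.8 0.5; 1.4 4.5 15 9.8 0.5; 1.4 4.5 18 9.8 0.5; 1.4 4.5 19.3 9.8 0.5; 1.4 4.5 19.3 9.8 0.5; 1.4 4.5 19.3 9.8 -0.3", force=80)

```text
time_s: 21.45
position: [0.4802, 0.3735, 0.0265]
tool_rot: [[-0.99, 0.142, 0.002], [0.142, 0.99, 0.001], [-0.002, 0.001, -1.0]]
ft_force: [-1.0, -0.9, 1.0]
grip_width: 0.0472
gripper_force: 0.0
```

Request:
move_arm(series="0 0 0 0 -1; 0 0 0 0 -1; 0 0 0 0 -1; 0 0 0 0 -1; 0 0 0 0 -1")

```text
time_s: 22.08
position: [0.48, 0.3736, 0.0267]
tool_rot: [[-0.99, 0.141, 0.002], [0.141, 0.99, 0.001], [-0.002, 0.001, -1.0]]
ft_force: [-1.8, -0.7, 6.3]
grip_width: 0.0243
gripper_force: 79.8
```

```bash
python3 - <<'E'
from h import *
s=observe();print(s['ft_force'],s['gripper_force']); go(*fx(-23,105,200),96.3)
E
```

```text
[-1.82574796 -0.66001849  6.31966901] 79.83079433441162
go [ -1.87 -30.76 -17.36] turn -14.4 t 22.1 pos [0.48   0.3736 0.0267] yaw 81.87 w 0.0243 q6 -55.0
```

Request:
move_arm(series="0 0 -2 0 -1; 0 0 -6 0 -1; 0 0 -11 -3 -1; -0.5 -4 -15 -6 -1; -1 -8 -17.4 -9 -1; -1.5 -13 -17.4 -12 -1; -1.9 -18 -17.4 -14.4 -1; -1.9 -23 -17.4 -14.4 -1")

```text
time_s: 23.08
position: [0.4654, 0.1415, 0.1996]
tool_rot: [[-0.994, -0.11, 0.001], [-0.11, 0.994, -0.0], [-0.001, -0.0, -1.0]]
ft_force: [0.7, -1.1, -1.9]
grip_width: 0.0242
gripper_force: 79.0
```

```bash
python3 - <<'E'
from h import *
np.set_printoptions(precision=1,suppress=True)
go(*fx(-23,108,120),96.3)
w=cam('wrist'); cv2.imwrite('pics/w6.png',w[0])
h=cv2.cvtColor(w[0],cv2.COLOR_BGR2HSV); m=((h[...,0]>17)&(h[...,0]<32)&(h[...,1]>170)&(h[...,2]>70)).astype(np.uint8)
n,l,st,ce=cv2.connectedComponentsWithStats(m)
for i in range(1,n):
    if st[i,4]>15: print(ce[i],st[i,4],infx(atz(w,ce[i],.058)))
E
```

```text
go [ 1.9 -7.   8. ] turn -0.0 t 23.1 pos [0.5 0.1 0.2] yaw 96.3 w 0.0242 q6 -93.0
[147.6 142.5] 154 [-53.    9.6]
[208.6 145.7] 129 [-49.8  70.6]
[ 48.3 151.1] 190 [-44.4 -92.5]
[106.3 164. ] 160 [-31.3 -36.5]
[ 80.7 210.2] 131 [ 18.7 -74.8]
[219.6 209.1] 108 [17.5 75. ]
[315.  216.7] 932 [ 26.2 177.7]
[376.  208.2] 67 [ 16.5 243.3]
[425.4 212. ] 68 [ 20.9 296.9]
```

View pics/w6.png

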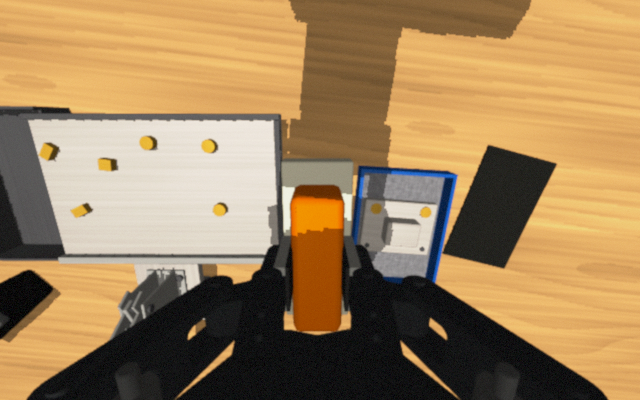

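Request:
move_arm(series="1 -4 0 0 -1; 1.8 -7 0 0 -1; 1.8 -7 4 0 -1; 1.8 -7 8 0 -1; 1.8 -7 10.5 0 -1; 1.8 -7 12 0 -1; 1.8 -7 12 0 -1; 1.8 -7 12 0 -1")

```text
time_s: 24.12
position: [0.4559, 0.0715, 0.0801]
tool_rot: [[-0.994, -0.109, 0.001], [-0.109, 0.994, -0.0], [-0.001, -0.0, -1.0]]
ft_force: [-0.0, 0.5, -2.7]
grip_width: 0.0243
gripper_force: 79.5
```

```bash
python3 - <<'E'
from h import *
s=observe();print(s['ft_force'],infx(s['position'])); go(*fx(-22,108,73),96.3)
E
```

```text
[-0.01375353  0.49183719 -2.69290986] [-21.1623624  109.96046533]
go [ 0.08 -0.2   0.71] turn -0.0 t 24.1 pos [0.4559 0.0715 0.0801] yaw 96.27 w 0.0243 q6 -102.0
```

Request:
move_arm(series="0 -0.1 0.3 0 -1; 0 -0.1 0.5 0 -1; 0 -0.1 0.6 0 -1; 0 -0.1 0.6 0 -1")

```text
time_s: 24.62
position: [0.4556, 0.0705, 0.0733]
tool_rot: [[-0.994, -0.109, -0.0], [-0.109, 0.994, 0.0], [0.0, 0.0, -1.0]]
ft_force: [0.1, -0.3, -1.8]
grip_width: 0.0243
gripper_force: 79.5
```

Request:
move_arm(series="0 0 0.1 0 -1; 0 0 0.1 0 -1")

```text
time_s: 24.88
position: [0.4557, 0.0704, 0.0727]
tool_rot: [[-0.994, -0.109, 0.0], [-0.109, 0.994, -0.0], [-0.0, -0.0, -1.0]]
ft_force: [-1.4, -0.5, 3.2]
grip_width: 0.0244
gripper_force: 80.1
```

Request:
move_arm(series="0 0 0.1 0 -1; 0 0 0.1 0 -1")

```text
time_s: 25.12
position: [0.4557, 0.0705, 0.0726]
tool_rot: [[-0.994, -0.109, 0.001], [-0.109, 0.994, -0.0], [-0.001, -0.0, -1.0]]
ft_force: [-5.5, -1.0, 17.4]
grip_width: 0.0241
gripper_force: 82.2
```

Request:
move_arm(series="0 -0.5 -0.15 0 -1; 0 -2 -0.15 0 -1; 0 -3.5 -0.15 0 -1; 0 -5 -0.15 0 -1; 0 -6.5 -0.15 0 -1; 0 -8 -0.15 0 -1; 0 -9.5 -0.15 0 -1; 0 -11 -0.15 0 -1")

```text
time_s: 26.12
position: [0.4677, -0.0399, 0.0728]
tool_rot: [[-0.994, -0.109, -0.0], [-0.109, 0.994, -0.0], [0.0, 0.0, -1.0]]
ft_force: [0.9, 1.0, -1.9]
grip_width: 0.0246
gripper_force: 79.4
```

```bash
python3 - <<'E'
from h import *
s=observe();print(s['ft_force'],infx(s['position'])); go(*fx(-22,-104,73),96.3)
E
```

```text
[ 0.89768861  1.01642484 -1.90467039] [-21.69183069  -2.03255577]
go [  0.02 -10.2   -0.02] turn -0.0 t 26.1 pos [ 0.4677 -0.0399  0.0728] yaw 96.26 w 0.0246 q6 -116.0
```

Request:
move_arm(series="0 -1.5 0 0 -1; 0 -3 0 0 -1; 0 -4.5 0 0 -1; 0 -6 0 0 -1; 0 -7.5 0 0 -1; 0 -8.8 0 0 -1; 0 -9.8 0 0 -1; 0 -10.4 0 0 -1")

```text
time_s: 27.12
position: [0.479, -0.1429, 0.0728]
tool_rot: [[-0.994, -0.109, -0.0], [-0.109, 0.994, -0.0], [0.0, -0.0, -1.0]]
ft_force: [-0.9, -0.2, -2.0]
grip_width: 0.0241
gripper_force: 79.4
```

Request:
move_arm(series="0 0 0 0 -1; 0 0 -2 0 -1; 0 0 -6 0 -1; 0 2 -9 0 -1; 0 5 -10 0 -1; 0 5 -10 0 -1")

```text
time_s: 27.88
position: [0.4733, -0.0908, 0.1736]
tool_rot: [[-0.994, -0.112, 0.001], [-0.112, 0.994, -0.0], [-0.001, -0.0, -1.0]]
ft_force: [-1.0, -0.5, -2.1]
grip_width: 0.0242
gripper_force: 79.4
```

```bash
cat >> h.py <<'E'
def chips(w,z=.058):
    h=cv2.cvtColor(w[0],cv2.COLOR_BGR2HSV); m=((h[...,0]>17)&(h[...,0]<32)&(h[...,1]>170)&(h[...,2]>50)).astype(np.uint8)
    n,l,st,ce=cv2.connectedComponentsWithStats(m)
    for i in range(1,n):
        if st[i,4]>10: print(np.round(ce[i]),st[i,4],np.round(infx(atz(w,ce[i],z))))
E
python3 - <<'E'
from h import *
s=observe();print(s['ft_force'],infx(s['position'])); go(*fx(24,108,100),96.3)
w=cam('wrist'); cv2.imwrite('pics/w7.png',w[0]); chips(w)
E
```

```text
[-1.00163375 -0.50680862 -2.08592481] [-21.70848114 -53.2541467 ]
go [-4.6  16.12  7.36] turn 0.1 t 27.9 pos [ 0.4733 -0.0908  0.1736] yaw 96.41 w 0.0242 q6 -121.0
[ 24. 134.] 215 [ -79. -317.]
[ 84. 151.] 194 [ -64. -267.]
[240. 163.] 378 [ -54. -124.]
[250. 182.] 64 [ -35. -116.]
[333. 220.] 127 [  3. -36.]
[243. 213.] 109 [  -4. -125.]
[251. 228.] 102 [  11. -117.]
[578. 230.] 78 [ 13. 209.]
[630. 234.] 74 [ 17. 263.]
```

View pics/w7.png

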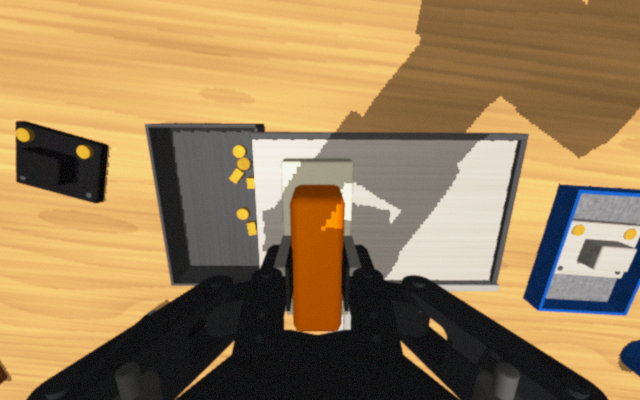

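All six chips lie in the chip tray (px 236–252, 151–228) and the plate is clear. The scraper goes back on its pad next.

```bash
python3 - <<'E'
from h import *
go(.480,.374,.075,81.87)
E
```

```text
go [-5.82 46.22  9.79] turn 14.5 t 27.9 pos [ 0.4734 -0.0917  0.1731] yaw 96.37 w 0.0246 q6 -121.0
```

Request:
move_arm(series="0 4 0 0 -1; -0.5 9 0 0 -1; -1.5 15 0 2 -1; -2.5 21 0 4 -1; -3.5 27 0 7 -1; -4.5 33 0 10 -1; -5.5 39 0 13 -1; -5.8 43 0 14.5 -1")

```text
time_s: 28.92
position: [0.4843, 0.3432, 0.1717]
tool_rot: [[-0.99, 0.143, -0.001], [0.143, 0.99, -0.0], [0.001, -0.001, -1.0]]
ft_force: [-0.7, -0.3, -2.3]
grip_width: 0.0242
gripper_force: 79.6
```

```bash
python3 - <<'E'
from h import *
np.set_printoptions(precision=4,suppress=True)
for n in ['top','wrist']:
    c=cam(n); m=[(np.array(x['point']),round(x['score'],2)) for x in spotter.mark_of('pad',n)[:1]]; print(m)
    h=cv2.cvtColor(c[0],cv2.COLOR_BGR2HSV); p=proj(c,(.48,.374,.004)).astype(int); print(p)
    k=(c[0].max(2)<60).astype(np.uint8); nn,l,st,ce=cv2.connectedComponentsWithStats(k)
    i=l[p[1],p[0]]; print(i,st[i])
    if i:
        yy,xx=np.nonzero(l==i); P=np.array([atz(c,(x,y),.004)[:2] for x,y in zip(xx,yy)])*1e3; print(cv2.minAreaRect(P.astype(np.float32)))
go(.480,.374,.0275,81.87)
E
```

```text
[(array([0.4796, 0.3763, 0.0028]), 0.71)]
[176 232]
38 [ 137  196   60  101 2886]
((444.75286865234375, 416.6526184082031), (161.47576904296875, 246.5162353515625), 81.46666717529297)
[(array([ 0.4811,  0.374 , -0.0042]), 0.93)]
[341 177]
0 [     0      0    640    400 202380]
go [ 0.87  3.21 14.42] turn -0.0 t 29.1 pos [0.4842 0.3411 0.1717] yaw 81.82 w 0.0243 q6 -58.0
```

Request:
move_arm(series="0.5 2 2 0 -1; 0.85 3.25 5 0 -1; 0.85 3.25 9 0 -1; 0.85 3.25 12 0 -1; 0.85 3.25 13.5 0 -1; 0.85 3.25 14.3 0 -1; 0.85 3.25 14.4 0 -1; 0.85 3.25 14.4 0 -1")

```text
time_s: 30.12
position: [0.481, 0.3748, 0.0297]
tool_rot: [[-0.99, 0.143, 0.002], [0.143, 0.99, 0.001], [-0.001, 0.001, -1.0]]
ft_force: [-0.6, -0.2, -1.8]
grip_width: 0.0241
gripper_force: 79.7
```

```bash
python3 - <<'E'
from h import *
s=observe();print(s['ft_force']); go(.480,.374,.027,81.87)
E
```

```text
[-0.62000743 -0.2131232  -1.80480859]
go [ 0.08 -0.09  0.27] turn -0.1 t 30.1 pos [0.481  0.3748 0.0297] yaw 81.76 w 0.0241 q6 -55.0
```

Request:
move_arm(series="0 0 0.15 0 -1; 0 0 0.25 0 -1; 0 0 0.25 0 -1; 0 0 0.25 0 -0.2; 0 0 0.25 0 0.4; 0 0 0.25 0 0.4; 0 0 0.25 0 0.4; 0 0 0.25 0 0.4")

```text
time_s: 31.12
position: [0.4805, 0.3746, 0.0263]
tool_rot: [[-0.99, 0.143, -0.0], [0.143, 0.99, -0.0], [0.0, -0.0, -1.0]]
ft_force: [-0.1, -0.1, -0.1]
grip_width: 0.06
gripper_force: 0.0
```

Request:
move_arm(series="0 0 -2 0 0.4; 0 0 -6 0 0.6; 0 0 -11 0 1; 0 0 -16 0 1; 0 -4 -20 0 1; 0 -9 -22 0 1; 0 -14 -22 0 1; 0 -19 -22 0 1")

```text
time_s: 32.12
position: [0.4528, 0.1851, 0.2466]
tool_rot: [[-0.99, 0.143, 0.001], [0.143, 0.99, 0.0], [-0.001, 0.0, -1.0]]
ft_force: [0.7, -0.6, 0.3]
grip_width: 0.0853
gripper_force: 0.0
```

```bash
python3 - <<'E'
from h import *
np.set_printoptions(precision=4,suppress=True)
for n in ['top','side']:
    c=cam(n); cv2.imwrite(f'pics/{n}8.png',c[0])
    for t in ['scraper','pad','raw_casting','done_casting']: print(n,t,[(np.array(x['point']),round(x['score'],2)) for x in spotter.mark_of(t,n)[:2]])
    if n=='top': top=c
go(.482,-.375,.3,96)
im=cv2.hconcat([cv2.resize(top[0][180:300,140:260],(400,400)),cv2.resize(top[0][180:300,380:500],(400,400))]); cv2.imwrite('pics/t8c.png',im)
E
```

```text
top scraper [(array([0.4589, 0.3884, 0.0031]), 0.48)]
top pad [(array([0.483 , 0.3743, 0.0046]), 0.98)]
top raw_casting [(array([ 0.479 , -0.3783,  0.0024]), 0.74)]
top done_casting [(array([0.5153, 0.2508, 0.0016]), 0.67)]
side scraper [(array([0.457 , 0.3899, 0.0042]), 0.86), (array([ 0.4903, -0.0382, -0.0018]), 0.65)]
side pad [(array([ 0.4826,  0.3735, -0.0024]), 0.72)]
side raw_casting [(array([ 0.4827, -0.3775, -0.0013]), 0.97), (array([0.6674, 0.3929, 0.002 ]), 0.54)]
side done_casting [(array([0.5136, 0.2537, 0.0041]), 0.58)]
go [-10.83 -55.25  -5.39] turn -14.2 t 32.6 pos [0.4533 0.1873 0.2461] yaw 81.84 w 0.0853 q6 -73.0
```

View pics/t8c.png

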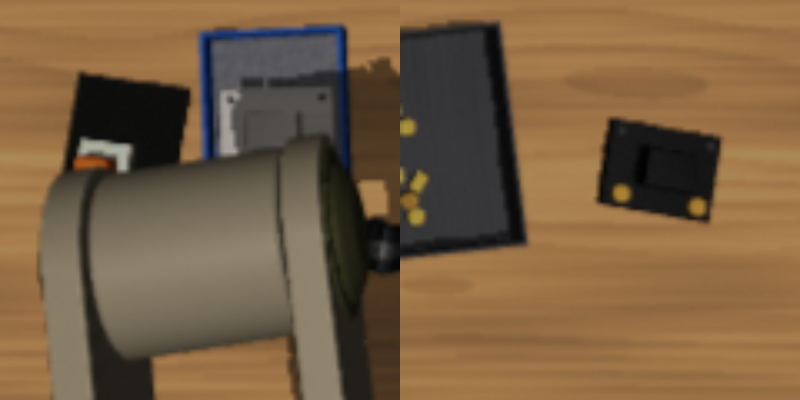

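The scraper was knocked to about (.458,.389), still on its pad, so I'll re-seat it at the end. The raw casting is at crop px (660,170), yaw about −10°. I'm going there now.

Request:
move_arm(series="-1 -5 -1 0 1; -2 -11 -2 0 1; -3 -17 -3 0 1; -4 -23 -3 0 1; -5 -29 -3 0 1; -6 -35 -3 0 1; -8 -41 -3 0 1; -9 -47 -3 0 1")

```text
time_s: 33.62
position: [0.4755, -0.2932, 0.2761]
tool_rot: [[-0.99, 0.142, 0.0], [0.142, 0.99, 0.0], [-0.0, 0.0, -1.0]]
ft_force: [1.1, -0.6, 0.1]
grip_width: 0.0856
gripper_force: 0.0
```

Request:
move_arm(series="-2 -4 2 1 1; -3 -8 4 2 1; -3 -8 4 2 1; -3 -8 4 2 1")

```text
time_s: 34.12
position: [0.4936, -0.3743, 0.2365]
tool_rot: [[-0.984, 0.177, 0.0], [0.177, 0.984, 0.0], [-0.0, 0.0, -1.0]]
ft_force: [-0.1, -0.3, 0.7]
grip_width: 0.0852
gripper_force: 0.0
```

```bash
python3 - <<'E'
from h import *
np.set_printoptions(precision=4,suppress=True)
w=cam('wrist'); cv2.imwrite('pics/w9.png',w[0])
print([(np.array(x['point']),round(x['score'],2)) for x in spotter.mark_of('raw_casting','wrist')[:2]])
h=cv2.cvtColor(w[0],cv2.COLOR_BGR2HSV); m=((h[...,0]>17)&(h[...,0]<32)&(h[...,1]>170)&(h[...,2]>50)).astype(np.uint8)
n,l,st,ce=cv2.connectedComponentsWithStats(m)
S=[]
for i in range(1,n):
    if st[i,4]>10: P=atz(w,ce[i],.017); print(ce[i],st[i,4],P); S+=[P] if np.linalg.norm(P[:2]-[.47,-.38])<.08 else []
if len(S)==2:
    a,b=S if S[0][1]>S[1][1] else S[::-1]; d=a-b; print('dist',np.linalg.norm(d),'yaw y',np.degrees(np.arctan2(d[1],d[0])))
    u=d/np.linalg.norm(d); x=np.array([u[1],-u[0],0]); c=(a+b)/2+x*.024; print('centre',c); go(c[0],c[1],.014,np.degrees(np.arctan2(d[1],d[0])))
E
```

```text
[]
[462.0152 121.0915] 328 [ 0.4578 -0.1816  0.017 ]
[474.7172 134.2929] 99 [ 0.477  -0.1662  0.017 ]
[288.0947 148.1684] 95 [ 0.452  -0.4033  0.017 ]
[336.0938 148.2292] 96 [ 0.463  -0.3424  0.017 ]
[467.5393 164.7753] 89 [ 0.5147 -0.1762  0.017 ]
[476.0102 175.7959] 98 [ 0.5315 -0.1656  0.017 ]
dist 0.06187434337850511 yaw y 79.73321627003395
centre [ 0.4811 -0.3772  0.017 ]
go [ 1.2  -0.52 22.33] turn 0.1 t 34.2 pos [ 0.4937 -0.3739  0.2373] yaw 79.85 w 0.0852 q6 -128.0
```

View pics/w9.png

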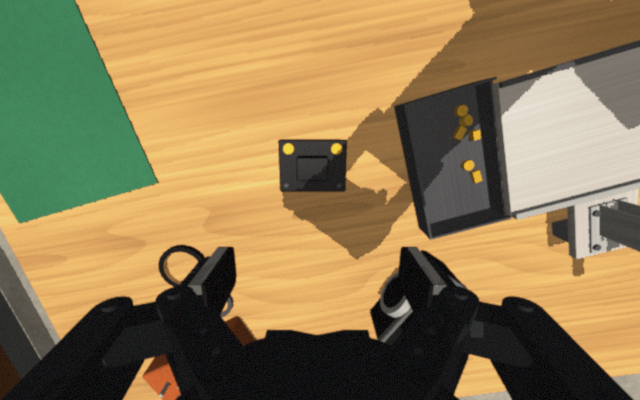

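Request:
move_arm(series="1.2 -0.5 6 0 1; 1.2 -0.5 12 0 1; 1.2 -0.5 17 0 1; 1.2 -0.5 20 0 1; 1.2 -0.5 22.3 0 1; 1.2 -0.5 22.3 0 1; 1.2 -0.5 22.3 0 0; 1.2 -0.5 22.3 0 -1", force=70)

```text
time_s: 35.22
position: [0.4811, -0.3781, 0.0148]
tool_rot: [[-0.984, 0.177, 0.002], [0.177, 0.984, -0.002], [-0.002, -0.002, -1.0]]
ft_force: [0.3, 0.7, -0.0]
grip_width: 0.0516
gripper_force: 0.0
```

Request:
move_arm(series="0 0 0 0 -1; 0 0 0 0 -1; 0 0 0 0 -1; 0 0 0 0 -1")

```text
time_s: 35.72
position: [0.481, -0.3782, 0.0147]
tool_rot: [[-0.984, 0.178, 0.002], [0.178, 0.984, -0.002], [-0.002, -0.001, -1.0]]
ft_force: [-0.3, 0.8, 5.7]
grip_width: 0.0384
gripper_force: 72.6
```

Request:
move_arm(series="0 0 -0.5 0 -1; 0 0 -2 0 -1; 0 0 -5 0 -1; 0 0 -9 -3 -1; 0 0 -13 -8 -1; 0 0 -16 -13 -1; 0 0 -17 -16.5 -1; 0 0 -17 -16.5 -1")

```text
time_s: 36.72
position: [0.4806, -0.3778, 0.1848]
tool_rot: [[-0.994, -0.109, 0.001], [-0.109, 0.994, -0.002], [-0.001, -0.002, -1.0]]
ft_force: [0.1, -0.4, -1.5]
grip_width: 0.0385
gripper_force: 71.7
```

```bash
python3 - <<'E'
from h import *
s=observe();print(s['ft_force'],s['gripper_force']); go(*fx(35,0,150),96.3)
E
```

```text
[ 0.0731153  -0.42290773 -1.46302242] 71.70449495315552
go [-8.04 33.95  3.43] turn -0.1 t 36.7 pos [ 0.4806 -0.3778  0.1848] yaw 96.23 w 0.0385 q6 -145.0
```

Request:
move_arm(series="0 4 0 0 -1; -1 9 0 0 -1; -2 15 0 0 -1; -4 21 0 0 -1; -6 27 0 0 -1; -7.5 31 0 0 -1; -7.5 34 0 0 -1; -7.5 34 2 0 -1")

```text
time_s: 37.72
position: [0.518, -0.0296, 0.1638]
tool_rot: [[-0.994, -0.111, 0.002], [-0.111, 0.994, -0.0], [-0.002, -0.0, -1.0]]
ft_force: [-0.3, -0.5, -2.9]
grip_width: 0.0385
gripper_force: 71.8
```

Request:
move_arm(series="0 0 3 0 -1; 0 0 5 0 -1; 0 0 6.5 0 -1; 0 0 7 0 -1; 0 0 7 0 -1; 0 0 7 0 -1")

```text
time_s: 38.48
position: [0.5183, -0.0316, 0.0939]
tool_rot: [[-0.994, -0.109, 0.001], [-0.109, 0.994, -0.0], [-0.001, -0.0, -1.0]]
ft_force: [0.1, -0.5, -2.0]
grip_width: 0.0383
gripper_force: 71.7
```

```bash
python3 - <<'E'
from h import *
s=observe();print(s['ft_force'],s['gripper_force'],infx(s['position'])); go(*fx(35,0,66),96.3)
w=cam('wrist'); cv2.imwrite('pics/w10.png',w[0])
E
```

```text
[ 0.12893511 -0.53121556 -2.04777242] 71.70890092849731 [29.52937661  0.61817469]
go [-0.54 -0.06  2.79] turn -0.1 t 38.5 pos [ 0.5183 -0.0316  0.0939] yaw 96.25 w 0.0383 q6 -113.0
```

View pics/w10.png

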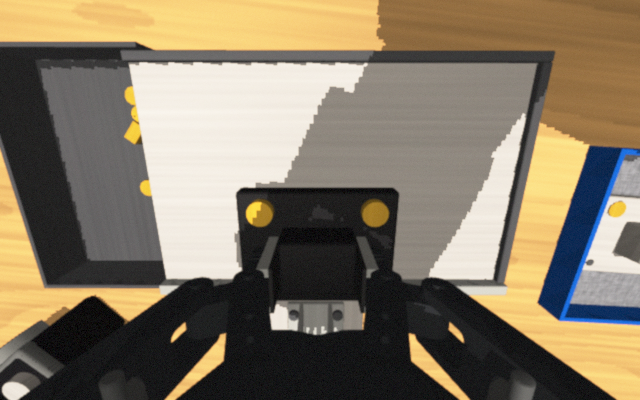

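Request:
move_arm(series="0 0 1.2 0 -1; 0 -0.05 2.2 0 -1; 0 -0.05 2.7 0 -1; 0 -0.05 2.7 0 -1")

```text
time_s: 39.02
position: [0.5179, -0.0321, 0.0658]
tool_rot: [[-0.994, -0.109, -0.001], [-0.109, 0.994, 0.0], [0.001, 0.0, -1.0]]
ft_force: [-0.0, 0.4, -0.9]
grip_width: 0.0382
gripper_force: 71.7
```

Request:
move_arm(series="0 0 0.1 0 -1; 0 0 0.15 0 -1; 0 0 0.15 0 -1")

```text
time_s: 39.4
position: [0.5181, -0.0321, 0.065]
tool_rot: [[-0.994, -0.109, 0.0], [-0.109, 0.994, -0.0], [-0.0, -0.0, -1.0]]
ft_force: [-0.2, -0.4, -1.0]
grip_width: 0.0382
gripper_force: 71.7
```

Request:
move_arm(series="-0.3 0 0.05 0 -1; -0.5 0 0.05 0 -1; -0.7 0 0.05 0 -1; -0.8 0 0.05 0 -1; -0.9 0 0.05 0 -1; -0.95 0 0.05 0 -1; -0.95 0 0.05 0 -1")

```text
time_s: 40.28
position: [0.5276, -0.0311, 0.0647]
tool_rot: [[-0.994, -0.109, 0.0], [-0.109, 0.994, -0.0], [-0.0, -0.0, -1.0]]
ft_force: [-4.0, -0.8, 5.2]
grip_width: 0.0386
gripper_force: 72.5
```

Request:
move_arm(series="-0.05 0 0 0 -1; -0.1 0 0 0 -1; -0.15 0 0 0 -1; -0.15 0 0 0 -1")

```text
time_s: 40.78
position: [0.5276, -0.0311, 0.0647]
tool_rot: [[-0.994, -0.109, -0.003], [-0.109, 0.994, -0.0], [0.003, -0.0, -1.0]]
ft_force: [-10.2, -2.7, 10.3]
grip_width: 0.0388
gripper_force: 73.2
```

```bash
python3 - <<'E'
from h import *
s=observe();print(s['ft_force'],s['wrist_torque'],infx(s['position']))
E
```

```text
[-10.15661686  -2.66603138  10.32212024] [-0.5575675   1.52282907 -0.22769622] [38.86476371  0.17762746]
```

Request:
move_arm(series="0 0 -0.1 0 -1; 0 0 -0.1 0 -0.4; 0 0 -0.1 0 0.3; 0 0 -0.1 0 0.5; 0 0 -0.1 0 0.5; 0.1 0 -2 0 0.5; 0.1 0 -6 0 0.5; 0.1 0 -9 0 0.5")

```text
time_s: 41.78
position: [0.5283, -0.031, 0.1559]
tool_rot: [[-0.994, -0.109, 0.001], [-0.109, 0.994, -0.0], [-0.001, -0.0, -1.0]]
ft_force: [-0.8, -0.6, -0.4]
grip_width: 0.0639
gripper_force: 0.0
```

Request:
move_arm(series="1 0 -4 0 1; 4 0 -8 0 1; 5 0 -9 0 1; 5 0 -9 0 1; 5 0 -9 0 1")

```text
time_s: 42.4
position: [0.4785, -0.0364, 0.2429]
tool_rot: [[-0.994, -0.109, -0.002], [-0.109, 0.994, 0.001], [0.002, 0.001, -1.0]]
ft_force: [0.2, -0.6, 0.5]
grip_width: 0.0854
gripper_force: 0.0
```

```bash
python3 - <<'E'
from h import *
s=observe();print(s['position'],infx(s['position']))
w=cam('wrist'); cv2.imwrite('pics/w11.png',cv2.resize(w[0][100:340,160:480],(800,600),interpolation=cv2.INTER_CUBIC)); chips(w,.067)
print([(x['point'],infx(x['point']),x['score']) for x in spotter.mark_of('raw_casting','wrist')[:1]])
for p in [(75,50,50),(75,-50,50),(75,0,60),(5,45,62),(5,-45,62)]: print(p,proj(w,fx(*p)))
E
```

```text
[ 0.47846587 -0.03637708  0.24294662] [-10.56675486   0.28417507]
[212. 148.] 263 [ -51. -117.]
[220. 164.] 19 [ -33. -110.]
[216. 190.] 77 [  -2. -117.]
[223. 203.] 39 [  13. -111.]
[291. 204.] 112 [ 15. -29.]
[342. 204.] 113 [15. 32.]
[497. 203.] 47 [ 15. 217.]
[540. 207.] 50 [ 19. 271.]
[([0.5327, -0.0307, 0.0469], array([ 4.39628184e+01, -2.43768085e-02]), 0.8)]
(75, 50, 50) [353.50109977 243.32665378]
(75, -50, 50) [277.71664071 243.42382375]
(75, 0, 60) [315.58959489 246.71798294]
(5, 45, 62) [352.72709334 194.46521875]
(5, -45, 62) [278.1852925  194.54654566]
```

View pics/w11.png

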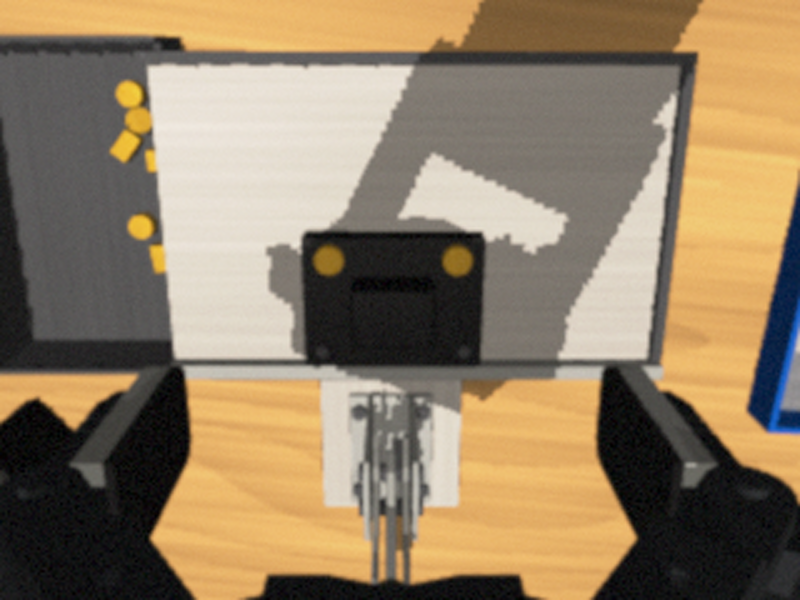

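Request:
move_arm(series="0.6 0 0 0 -1; 0.6 0 4 0 -1; 0.6 0 9 0 -1; 0.6 0 13 0 -1; 0.6 0 16 0 -1; 0.6 0 18 0 -1; 0.6 0 18.5 0 -1; 0.6 0 18.5 0 -1")

```text
time_s: 43.5
position: [0.4724, -0.0372, 0.0596]
tool_rot: [[-0.994, -0.109, 0.0], [-0.109, 0.994, -0.0], [-0.0, -0.0, -1.0]]
ft_force: [0.6, -0.1, 0.2]
grip_width: -0.0001
gripper_force: 0.0
```

Request:
move_arm(series="-0.3 0 0 0 -1; -0.6 0 0 0 -1; -0.8 0 0 0 -1; -0.9 0 0 0 -1; -1.0 0 0 0 -1; -1.0 0 0 0 -1")

```text
time_s: 44.25
position: [0.4823, -0.036, 0.0593]
tool_rot: [[-0.994, -0.109, -0.0], [-0.109, 0.994, -0.0], [0.0, -0.0, -1.0]]
ft_force: [-1.1, 1.3, -0.2]
grip_width: 0.0
gripper_force: 0.0
```

```bash
python3 - <<'E'
from h import *
s=observe();print(s['ft_force'],s['position'],infx(s['position']))
E
```

```text
[-1.10405216  1.2764501  -0.23180277] [ 0.48230241 -0.03600333  0.05930496] [-6.71237274  0.23466088]
```

Request:
move_arm(series="0 0 0.25 0 -1; -0.1 0 0.25 0 -1; -0.2 0 0.25 0 -1; -0.3 0 0.25 0 -1; -0.3 0 0.25 0 -1")

```text
time_s: 44.88
position: [0.4832, -0.0357, 0.0565]
tool_rot: [[-0.994, -0.11, -0.005], [-0.11, 0.994, 0.0], [0.005, 0.001, -1.0]]
ft_force: [-9.4, -3.5, 4.3]
grip_width: -0.0002
gripper_force: 5.0
```

Request:
move_arm(series="-0.1 0 0 0 -1; -0.2 0 0 0 -1; -0.2 0 0 0 -1")

```text
time_s: 45.25
position: [0.4833, -0.0356, 0.0564]
tool_rot: [[-0.994, -0.11, -0.01], [-0.11, 0.994, -0.0], [0.01, 0.001, -1.0]]
ft_force: [-17.6, -6.5, 10.5]
grip_width: 0.0003
gripper_force: 9.3
```

Request:
move_arm(series="-0.1 0 0 0 -1; -0.2 0 0 0 -1; -0.2 0 0 0 -1")

```text
time_s: 45.62
position: [0.4835, -0.0355, 0.0563]
tool_rot: [[-0.994, -0.11, -0.014], [-0.11, 0.994, -0.0], [0.014, 0.001, -1.0]]
ft_force: [-26.6, -10.6, 15.9]
grip_width: 0.0002
gripper_force: 13.7
```

Request:
move_arm(series="1.2 0 0 0 -1; 1.5 0 -3 0 -1; 1.5 0 -8 0 -1; 1.5 0 -14 0 -1; 0 0 -19 0 -0.5; -4 0 -22 0 0.5; -9 0 -22 0 1; -14 0 -22 0 1")

```text
time_s: 46.62
position: [0.63, -0.0197, 0.2774]
tool_rot: [[-0.994, -0.109, 0.002], [-0.109, 0.994, -0.0], [-0.002, -0.0, -1.0]]
ft_force: [0.1, -0.7, 0.3]
grip_width: 0.0719
gripper_force: 0.0
```

```bash
python3 - <<'E'
from h import *
go(*fx(188,0,122),96.3)
E
```

```text
go [-4.58 -0.02 15.55] turn -0.0 t 46.6 pos [ 0.63   -0.0197  0.2774] yaw 96.27 w 0.0719 q6 -109.0
```

Request:
move_arm(series="-3 0 0 0 1; -4.7 0 3 0 1; -4.7 0 8 0 1; -4.7 0 12 0 1; -4.7 0 15 0 1; -4.7 0 15.5 0 1; -4.7 0 15.5 0 0; -4.7 0 15.5 0 -1", force=35)

```text
time_s: 47.62
position: [0.6758, -0.015, 0.1235]
tool_rot: [[-0.994, -0.109, 0.003], [-0.109, 0.994, -0.0], [-0.003, -0.001, -1.0]]
ft_force: [-0.5, 0.3, 1.0]
grip_width: 0.0518
gripper_force: 0.0
```

Request:
move_arm(series="0 0 0 0 -1; 0 0 0 0 -1; 0 0 0 0 -1; 0 0 0 0 -1; 0 0 0 0 -1")

```text
time_s: 48.25
position: [0.6755, -0.0158, 0.1227]
tool_rot: [[-0.994, -0.109, 0.002], [-0.109, 0.994, -0.002], [-0.001, -0.002, -1.0]]
ft_force: [-1.2, -5.4, 4.9]
grip_width: 0.0155
gripper_force: 34.5
```

```bash
python3 - <<'E'
from h import *
import math
s=observe(); p=s['position']; x,y=infx(p); print(x,y,p[2],s['ft_force'],s['grip_width'],s['gripper_force'])
dx,dz=x-124,p[2]*1e3+19-108; r=math.hypot(dx,dz); a=math.atan2(dx,dz); print('r',r,'ang',a)
for h in [1.1,1.0,.9,.8,.7,.6,.5,.4,.3,.2,.1,0,-.06,-.1]: print(h, round((dx-r*math.sin(h))/10,2), round((dz-r*math.cos(h))/10,2))
E
```

```text
187.51554833881232 -0.8668490627513556 0.12268303281811448 [-1.18762571 -5.42877474  4.90749791] 0.015543697163098573 34.45752024650574
r 71.89416930882629 ang 1.083194502940341
1.1 -0.06 0.11
1.0 0.3 -0.52
0.9 0.72 -1.1
0.8 1.19 -1.64
0.7 1.72 -2.13
0.6 2.29 -2.57
0.5 2.9 -2.94
0.4 3.55 -3.25
0.3 4.23 -3.5
0.2 4.92 -3.68
0.1 5.63 -3.79
0 6.35 -3.82
-0.06 6.78 -3.81
-0.1 7.07 -3.79
```

Angle 1.08: a good pinch. I'll follow the arc back to clamped.

Request:
move_arm(series="0.15 -0.1 -0.3 0 -1; 0.4 -0.1 -0.7 0 -1; 0.75 -0.1 -1.1 0 -1; 1.2 -0.1 -1.65 0 -1; 1.7 -0.1 -2.1 0 -1; 2.3 -0.1 -2.55 0 -1; 2.9 -0.1 -2.95 0 -1; 3.5 -0.1 -3.25 0 -1")

```text
time_s: 49.25
position: [0.6397, -0.0197, 0.1542]
tool_rot: [[-0.994, -0.109, -0.001], [-0.109, 0.994, 0.0], [0.001, 0.0, -1.0]]
ft_force: [2.0, -3.3, -9.6]
grip_width: 0.0158
gripper_force: 34.2
```

Request:
move_arm(series="0.4 0 -0.15 0 -1; 0.8 0 -0.3 0 -1; 1.2 0 -0.4 0 -1; 1.6 0 -0.45 0 -1; 2.0 0 -0.5 0 -1; 2.4 0 -0.55 0 -1; 2.7 0 -0.55 0 -1; 2.7 0 -0.55 0 -1")

```text
time_s: 50.25
position: [0.6126, -0.0224, 0.16]
tool_rot: [[-0.994, -0.109, -0.002], [-0.109, 0.994, 0.0], [0.002, 0.0, -1.0]]
ft_force: [-2.3, -1.1, -0.1]
grip_width: 0.0004
gripper_force: 1.3
```

```bash
python3 - <<'E'
from h import *
import math
s=observe(); p=s['position']; x,y=infx(p); print(x,y,p[2],s['ft_force'],s['grip_width'],s['gripper_force'])
print('ang',math.atan2(x-124,p[2]*1e3+19-108))
E
```

```text
124.29634815404744 -0.573734268693022 0.16004908566392284 [-2.29537581 -1.07694006 -0.09194363] 0.0003525917408948396 1.25598706305027
ang 0.0041710098408917285
```

```bash
python3 - <<'E'
from h import *
w=cam('wrist');a=cam('side')
cv2.imwrite('pics/w12.png',cv2.hconcat([cv2.resize(w[0][150:350,200:440],(400,333)),cv2.resize(a[0][140:273,260:420],(400,333))]))
for n in ['side','wrist']: print([(x['point'],x['score']) for x in spotter.mark_of('grip',n)[:1]])
E
```

```text
[([0.6334, -0.0226, 0.1749], 0.62)]
[([0.6405, -0.0162, 0.1768], 0.87)]
```

View pics/w12.png

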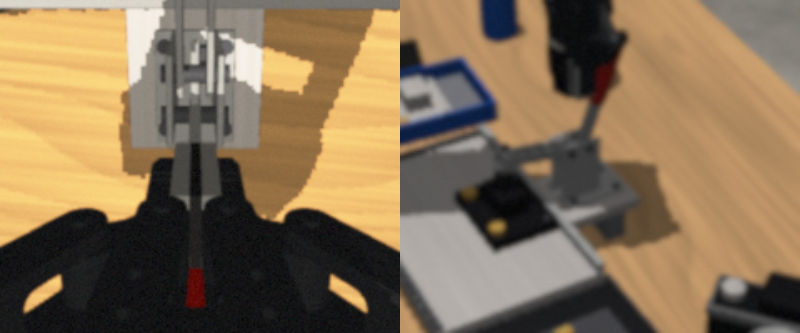

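Request:
move_arm(series="0.4 0.05 0 0 -1; 0.4 0.05 -4 0 -1; 0.4 0.05 -9 0 -1; -3 0.05 -9.5 0 -1; -6.5 0.05 -9.5 0 -1; -7 0.05 -7 0 -1; -7 0.05 -3 0 -1; -7 0.05 -0.5 0 -1")

```text
time_s: 51.45
position: [0.6828, -0.0143, 0.1627]
tool_rot: [[-0.994, -0.109, -0.002], [-0.109, 0.994, 0.001], [0.002, 0.001, -1.0]]
ft_force: [0.2, -0.5, 0.2]
grip_width: -0.0004
gripper_force: 0.0
```

Request:
move_arm(series="0.6 0 0 0 -1; 1.2 0 0 0 -1; 1.8 0 0 0 -1; 2.4 0 0 0 -1; 3.0 0 0 0 -1; 3.5 0 0 0 -1; 4.0 0 0 0 -1; 4.3 0 0 0 -1")

```text
time_s: 52.45
position: [0.6399, -0.0192, 0.1646]
tool_rot: [[-0.994, -0.109, -0.001], [-0.109, 0.994, 0.0], [0.001, 0.0, -1.0]]
ft_force: [2.4, 0.2, 1.4]
grip_width: 0.0
gripper_force: 0.0
```

```bash
python3 - <<'E'
from h import *
s=observe(); p=s['position']; print(infx(p),p[2],s['ft_force'])
E
```

```text
[151.80204075  -0.37634631] 0.16463036555236293 [2.39203881 0.20139034 1.43759736]
```

Request:
move_arm(series="0.3 0 0 0 -1; 0.5 0 0 0 -1; 0.7 0 0 0 -1; 0.9 0 0 0 -1; 0.9 0 0 0 -1")

```text
time_s: 53.08
position: [0.6321, -0.0202, 0.165]
tool_rot: [[-0.994, -0.109, 0.002], [-0.109, 0.994, -0.0], [-0.002, -0.0, -1.0]]
ft_force: [5.7, 0.5, -0.2]
grip_width: 0.0001
gripper_force: 0.0
```

Request:
move_arm(series="0.2 0 0 0 -1; 0.4 0 0 0 -1; 0.4 0 0 0 -1")

```text
time_s: 53.45
position: [0.6317, -0.0203, 0.1663]
tool_rot: [[-0.994, -0.109, 0.012], [-0.109, 0.994, 0.0], [-0.012, -0.001, -1.0]]
ft_force: [20.8, 3.2, 3.3]
grip_width: 0.0001
gripper_force: 0.6
```

Request:
move_arm(series="0.2 0 0 0 -1; 0.4 0 0 0 -1; 0.4 0 0 0 -1")

```text
time_s: 53.82
position: [0.6315, -0.0205, 0.1671]
tool_rot: [[-0.994, -0.11, 0.023], [-0.11, 0.994, 0.0], [-0.023, -0.002, -1.0]]
ft_force: [41.5, 5.7, -5.6]
grip_width: -0.0002
gripper_force: 9.0
```

```bash
python3 - <<'E'
from h import *
s=observe(); p=s['position']; print(infx(p),p[2],s['ft_force'])
E
```

```text
[143.25871063  -0.75764112] 0.16706902608912233 [41.47087634  5.68922268 -5.59426271]
```

The handle is on its stop (41 N, at the expected place). I'll back off, rise, and look at the clamp and the scraper.

Request:
move_arm(series="-1.5 0 0 0 -1; -3 0 0 0 -1; -3 0 -4 0 -1; -3 0 -9 0 -1; -1 3 -9 0 -1; 1 8 -9 3 0; 4 14 -9 6 1; 7 20 -9 10 1")

```text
time_s: 54.82
position: [0.5355, 0.1638, 0.2546]
tool_rot: [[-0.998, 0.068, -0.001], [0.068, 0.998, 0.0], [0.001, 0.0, -1.0]]
ft_force: [1.0, 0.8, 0.2]
grip_width: 0.0545
gripper_force: 0.0
```

```bash
python3 - <<'E'
from h import *
go(.497,.34,.22,86)
a=cam('side')
import math
b,g,r=[a[0][...,i].astype(int) for i in range(3)]
m=(r>70)&(r>2*g)&(r>2*b); yy,xx=np.nonzero(m)
p0=proj(a,fx(124,0,180)); k=(abs(xx-p0[0])<30)&(abs(yy-p0[1])<30); P=np.c_[xx[k],yy[k]].astype(float)
d=np.linalg.svd(P-P.mean(0))[2][0]; print(len(P),P.mean(0),np.degrees(np.arctan(d[1]/d[0])))
for h in [0,.1,.2]:
    e=[proj(a,fx(124+q*math.sin(h),0,108+q*math.cos(h))) for q in (42,72,102)]; print(h,e[1],np.degrees(np.arctan2(*(e[2]-e[0])[::-1])))
E
```

```text
go [ 5.03 17.32  3.47] turn 0.1 t 54.8 pos [0.5355 0.1638 0.2546] yaw 86.12 w 0.0545 q6 -81.0
39 [332.25641026 160.79487179] -82.27099913896903
0 [331.74116552 170.13591573] -90.70214034524017
0.1 [334.45347994 169.44501345] -84.7658721757123
0.2 [337.12532449 169.02820119] -79.21049387394626
```

Request:
move_arm(series="2 5 1 0 1; 4 10 2 0 1; 5 15 3 0 1; 5 17.3 3.5 0 1; 5 17.3 3.5 0 1; 5 17.3 3.5 0 1")

```text
time_s: 55.62
position: [0.499, 0.3372, 0.22]
tool_rot: [[-0.998, 0.066, 0.0], [0.066, 0.998, -0.0], [-0.0, -0.0, -1.0]]
ft_force: [0.9, 0.6, 0.3]
grip_width: 0.0852
gripper_force: 0.0
```

```bash
python3 - <<'E'
from h import *
np.set_printoptions(precision=4,suppress=True)
c=cam('wrist'); cv2.imwrite('pics/w13.png',c[0])
h=cv2.cvtColor(c[0],cv2.COLOR_BGR2HSV); m=((h[...,0]>5)&(h[...,0]<16)&(h[...,1]>200)&(h[...,2]>100)).astype(np.uint8)
n,l,st,ce=cv2.connectedComponentsWithStats(m); p=proj(c,(.46,.388,.045))
i=min([i for i in range(1,n) if st[i,4]>200],key=lambda i:np.linalg.norm(ce[i]-p))
yy,xx=np.nonzero(l==i); P=np.array([atz(c,(x,y),.048)[:2] for x,y in zip(xx,yy)])*1e3; r=cv2.minAreaRect(P.astype(np.float32)); print(st[i],r)
for t in ['scraper','pad']: print(t,[(np.array(x['point']),round(x['score'],2)) for x in spotter.mark_of(t,'wrist')[:1]])
yaw=r[2] if r[1][0]<r[1][1] else r[2]+90
go(r[0][0]/1e3,r[0][1]/1e3,.025,yaw)
E
```

```text
[347 109  23  67 570] ((456.7933349609375, 389.9270324707031), (25.127086639404297, 71.84310150146484), 81.88465118408203)
scraper [(array([0.4557, 0.3926, 0.0031]), 0.72)]
pad [(array([ 0.4813,  0.3734, -0.002 ]), 0.61)]
go [ 4.57  4.98 19.52] turn 4.3 t 55.8 pos [0.4989 0.3372 0.2203] yaw 86.17 w 0.0856 q6 -63.0
```

View pics/w13.png

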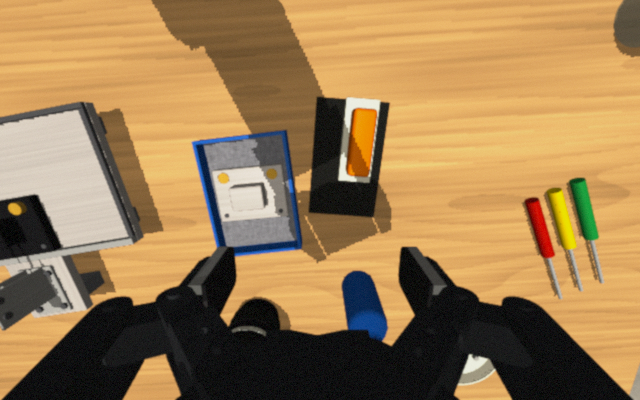

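Request:
move_arm(series="3 3 3 2 0.5; 4.5 5 8 4.3 0.5; 4.5 5 13 4.3 0.5; 4.5 5 17 4.3 0.5; 4.5 5 19 4.3 0.5; 4.5 5 19.4 4.3 0.5; 4.5 5 19.4 4.3 0; 4.5 5 19.4 4.3 -1", force=60)

```text
time_s: 56.78
position: [0.4574, 0.3913, 0.027]
tool_rot: [[-0.99, 0.14, 0.002], [0.14, 0.99, 0.001], [-0.002, 0.001, -1.0]]
ft_force: [0.1, -0.1, -0.5]
grip_width: 0.0286
gripper_force: 0.0
```

Request:
move_arm(series="0 0 0 0 -1; 0 0 0 0 -1; 0 0 0 0 -1; 0 0 0 0 -1")

```text
time_s: 57.28
position: [0.4574, 0.3914, 0.0272]
tool_rot: [[-0.99, 0.14, 0.002], [0.14, 0.99, 0.001], [-0.002, 0.001, -1.0]]
ft_force: [-0.4, 0.0, 7.2]
grip_width: 0.0248
gripper_force: 60.9
```

Request:
move_arm(series="0 0 -0.5 0 -1; 0 0 -1.5 0 -1; 0 0 -2 0 -1; 0 0 -2 0 -1")

```text
time_s: 57.78
position: [0.457, 0.3913, 0.0463]
tool_rot: [[-0.99, 0.14, 0.001], [0.14, 0.99, 0.0], [-0.001, 0.001, -1.0]]
ft_force: [-0.4, 0.1, -2.5]
grip_width: 0.0247
gripper_force: 59.8
```

```bash
python3 - <<'E'
from h import *
s=observe();print(s['ft_force'],s['gripper_force']); go(.480,.374,.0275,81.9)
E
```

```text
[-0.40775047  0.14476587 -2.49581005] 59.82215702533722
go [-2.52 -1.39  1.89] turn 0.1 t 57.8 pos [0.457  0.3913 0.0463] yaw 81.97 w 0.0247 q6 -53.0
```

Request:
move_arm(series="-1.2 -0.7 0 0 -1; -2.5 -1.4 0 0 -1; -2.5 -1.4 0.8 0 -1; -2.5 -1.4 1.5 0 -1; -2.5 -1.4 1.9 0 -1; -2.5 -1.4 2 0 -1; -2.5 -1.4 2 0 -0.3; -2.5 -1.4 2 0 0.4")

```text
time_s: 58.78
position: [0.4795, 0.374, 0.0257]
tool_rot: [[-0.99, 0.139, 0.0], [0.139, 0.99, 0.0], [-0.0, 0.0, -1.0]]
ft_force: [-1.0, -0.0, 0.0]
grip_width: 0.0471
gripper_force: 0.0
```

Request:
move_arm(series="0 0 0 0 0.4; 0 0 0 0 0.4; 0 0 -3 0 0.4; 0 0 -7 0 0.6; 0 0 -12 0 1; 0 0 -17 0 1; 3 -3 -20 0 1; 3 -3 -20 0 1")

```text
time_s: 59.78
position: [0.4449, 0.3479, 0.2287]
tool_rot: [[-0.99, 0.14, 0.004], [0.14, 0.99, 0.002], [-0.004, 0.003, -1.0]]
ft_force: [-0.1, 0.6, 0.7]
grip_width: 0.0857
gripper_force: 0.0
```

```bash
python3 - <<'E'
from h import *
np.set_printoptions(precision=4,suppress=True)
for n in ['top','side','wrist']:
    c=cam(n); cv2.imwrite(f'pics/{n}14.png',c[0])
    for t in ['scraper','pad','raw_casting','done_casting','grip']: print(n,t,[(np.array(x['point']),round(x['score'],2)) for x in spotter.mark_of(t,n)[:1]])
    if n=='side': im=cv2.resize(c[0][130:330,200:400],(600,600),interpolation=cv2.INTER_CUBIC)
cv2.imwrite('pics/f.png',im)
E
```

```text
top scraper [(array([0.4798, 0.3716, 0.0034]), 0.63)]
top pad [(array([0.4782, 0.372 , 0.0004]), 0.94)]
top raw_casting [(array([ 0.5238, -0.0283,  0.0485]), 0.67)]
top done_casting [(array([0.517 , 0.2501, 0.0021]), 0.73)]
top grip [(array([ 0.6124, -0.02  ,  0.1814]), 0.54)]
side scraper [(array([ 0.5353, -0.1637,  0.0096]), 0.66)]
side pad [(array([0.4834, 0.3734, 0.0047]), 0.85)]
side raw_casting [(array([ 0.5349, -0.0303,  0.0483]), 0.87)]
side done_casting [(array([0.5165, 0.2521, 0.0036]), 0.89)]
side grip [(array([ 0.6131, -0.0231,  0.1783]), 0.59)]
wrist scraper [(array([0.4743, 0.3746, 0.0039]), 0.86)]
wrist pad [(array([0.4835, 0.3753, 0.0001]), 0.63)]
wrist raw_casting [(array([ 0.5303, -0.0306,  0.0506]), 0.69)]
wrist done_casting [(array([0.5201, 0.2505, 0.0037]), 0.77)]
wrist grip []
```

View pics/f.png

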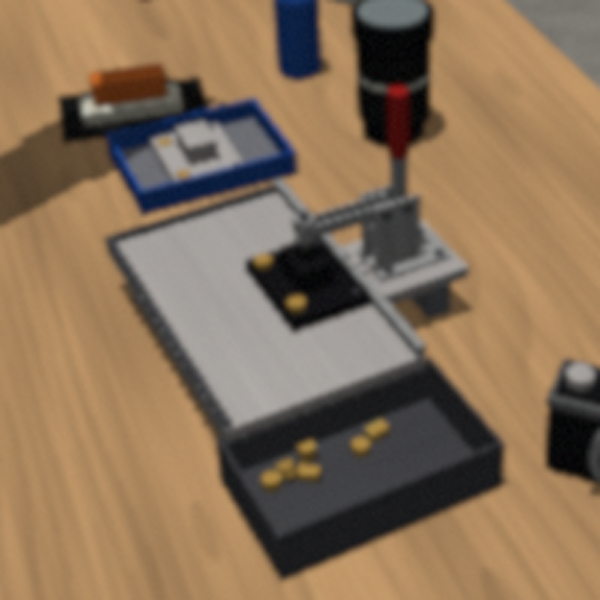

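The crop shows all of it done. The handle is upright at (398,125), with the spindle on the raw casting's block at (305,240). Six chips are in the tray around (320,455), the scraper is on its pad at (125,90), and the silver casting is in the blue tray at (200,145).

```bash
python3 -c "
from h import *
print(order.close_job())"
```

```text
the job is handed in; nothing more can be done
None
```

I finished the changeover in about 60 s of the 208 s allowed and handed it in: silver casting in the blue tray, all six chips in the chip tray, raw casting clamped against the fence, and scraper on its pad (put back a second time after it was knocked aside); no verdict came back.

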